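# Wind the curing timer and hold an inlaid bridge blank in the curing slot

### The job

First wind up the timer of the curing box: turn the winged key on its top clockwise, a part turn at a time and gripping it anew, until it comes up against its stop. Then take the bridge blank (the tallest of the three upright pieces in the wooden rack) and lower it, foot first, through the narrow slot in the box's top until half of its length is inside, and hold it there upright and freely, not pressed hard against the slot: the program finishes while the gripper still holds it in the slot. Leave the two other pieces in the rack and everything else on the bench where they are.

Things in the scene. Friction and masses are not known exactly. Their poses are not given: they have to be found in the camera images.
- slot_mouth (a point): Centre of the slot in the curing box's top, level with the top face; x across the slot, y along it, z up. The slot is 10 mm (x) by 38 mm (y), 2 mm more in all than the blank each way; its rim has a 2 mm chamfer. The top plate is 12 mm thick, below it is open space down to the box's floor, 110 mm below the mouth.
- curer: Curing box: a grey metal case fixed to the bench, 140 (x) by 260 (y) by 115 mm high, amber window in the -x side; origin at the middle of its underside, axes as slot_mouth's. The slot lies 70 mm from its middle towards +y, the key 60 mm towards -y.
- key_grip (a point): Centre of the winding key's wing, on its vertical turning axis, 29 mm above the box's top, 130 mm from the slot in the box's -y direction. The wing is a flat upright steel plate, 36 mm long (this point's x), 8 mm thick (y), 30 mm high; x and y turn with the key. 14 mm of room between wing and box.
- wind_key (a joint): Turn of the key in rad: grows clockwise seen from above, starts between 0 and 0.5, firm stop at 3.2 (fully wound; 3.0 or more counts). A spring opposes it (0.09 to 0.13 N m to wind); a brake keeps it where it is let go, so it can be gripped anew.
- blank_mid (a point): Centre of the bridge blank, half-way up: a flat dark wooden plate upright in one of the rack's pockets, 8 mm thick (x), 36 wide (y), 130 tall (z, up), rounded upper corners, two pale dots in its lower half; about 40 g. Its foot, 65 mm below this point, is slightly narrowed and stands 8 mm above the bench in a 24 mm deep pocket. A half turn about z makes no difference.
- blank: The same bridge blank; origin at the centre of its foot, axes as blank_mid.
- short_mid (a point): Centre of a plain square-topped piece of the same wood standing in another pocket, 8 x 36 x 90 mm tall. Leave it in the rack.
- narrow_mid (a point): Centre of a narrow piece of the same wood standing in another pocket, 8 x 22 x 112 mm tall. Leave it in the rack.
- rack: Plywood rack, a block 60 mm (x) by 190 mm (y) by 32 mm high, fixed to the bench; origin at the middle of its underside. Three pockets 10.5 by 38.5 mm, 24 mm deep, 60 mm apart in a row along y; the pieces' flat faces look along x.
- jar: Closed jar, 54 mm in diameter, 75 mm high, near the box's +x side; origin under its centre. Bystander.
- offcut: Wooden offcut, 50 x 90 x 22 mm, near the rack's +x side; origin under its centre. Bystander.
- tin: Brass-coloured tin, 55 x 85 x 50 mm; origin under its centre. Bystander.
- screwdriver: Screwdriver lying on the bench, 190 mm long. Bystander.
- mallet: Hammer lying on the bench, 240 mm long. Bystander.
- pegcup: White cup, 72 mm in diameter, 70 mm high; origin under its centre. Bystander.
Mind the look-alikes: they are no part of the job. What is shaped like the blank but orange or yellow is not meant.

How it is judged (in metres and radians):
On the way, in this order (a step that is already met when the one before it is completed fails the run):
1. the key is wound up to its stop (value of joint wind_key above 3 rad), for 0.2 s.
2. the blank stands half-way through the slot, held by the gripper (z of blank_mid in the frame of slot_mouth between -0.015 and 0.015 m and horizontal distance between blank_mid and slot_mouth below 0.006 m and angle between blank_mid's own z axis and vertical below 0.12 rad and angle between the y axis of blank_mid and the y axis of slot_mouth, either way round below 0.12 rad and contact force between the fingers and blank above 1 N), for 0.2 s.
At the end, for the whole second after the job is handed in: Key still wound to 3.0 rad or more; blank upright and lined up with the slot (0.12 rad each), its centre within 6 mm of the slot centre sideways and 15 mm of the mouth in height, at rest, gripped by the fingers and pressing on the box with under 15 N (all of step 2 and contact force between blank and curer below 15 N and linear speed of blank below 0.02 m/s and value of joint wind_key above 3 rad); the arm keeps its last pose, push and grip.
It fails at once if one of the other pieces in the rack is moved by more than 20 mm (distance of any of short_mid, narrow_mid from where it was at the start of the episode above 0.02 m).
It fails at once if a bystander is moved by more than 30 mm (distance of any of jar, offcut, tin, screwdriver, mallet, pegcup from where it was at the start of the episode above 0.03 m).
It also fails if it takes over 72 s, if anything falls off the work surface, if the arm or the gripper's body presses on something with over 40 N, if the wrist force passes 120 N, or if a joint passes its speed limit or range.

### The arm

A 6-joint arm with a two-finger parallel gripper is mounted at the origin on the work surface. World frame = base frame: x ahead of the robot, y to its left, z up, the work surface at z = 0. Lengths are in m, angles in degrees, forces in N, time in s.
With the tool pointing down it reaches from about 0.4 to 0.825 m from the base axis. Payload 7 kg.
Tool frame: the origin (TCP) lies on the centre line of the jaws, within the pads' length; the fingertips stand 17 mm ahead of it and the grasp point (between the pads) lies 2 mm behind it; z points along the fingers, y is the direction in which the jaws open and shut (so a half turn about z gives the same grasp; the last joint's range is limited). The gripper opens to 88 mm and grips with 3 to 60 N. Pads are 19 mm wide; open, the fingers measure 130 mm over their backs; the gripper's body (78 mm by 193 mm) begins 47 mm behind the grasp point.
Start: joints at [-56.774, 20.546, 0.682, 0, -70.136, -16.507], TCP at [0.194, -0.646, 0.244] pointing down, gripper open.
Joint ranges: [-176.03, 176.03], [-82.01, 121.73], [-58.28, 71.71], [-173.87, 95.51], [-174.79, -0.11], [-173.66, 173.66]. Speed limits (degrees/s): [136.94, 136.94, 172.46, 180, 180, 180].

### API

Orientations are given as [roll, pitch, yaw] about the fixed x, y, z axes, in that order (R = Rz(yaw) Ry(pitch) Rx(roll)).
In Python, from plant import telemetry, vision, close_job, recognise, silhouettes, place_of gives the robot as it stands.
- The arm moves only by the shell command python3 -m handwheel 'ROWS'. ROWS is JSON, a list that holds one entry, the list of rows, each a list of 5 numbers: the shift along the tool's x, y, z in m, then the turn about the tool's z in rad, then the closure, from 0 (fully open) to 1 (shut). In form: [[[tx, ty, tz, yaw, gripper], ...]]. A call has 1 to 20 rows; each row shifts and turns the commanded pose from where the row before left it, along the tool's axes as they then stand; what a row does not reach is not made up. A row lasts 1/12 s, in which the tool goes at most 41.7 mm and 7.16 degrees, less where a joint would pass 70% of its speed; a pose out of reach is approached as far as the arm can. A call with a gripper value outside its range is refused whole. The fingers move at their own pace and stop on an object; the grip force is fixed at half the most. Time passes only in rows, so rows that do not move let the fingers close. It gives the time, the measured TCP pose, the force and the opening at its end, in the units of the state.
- telemetry.get_obs(): the state, without advancing time (a new reading comes with each control period).
- vision.snapshot(name): name is "side" or "top"; returns a dict with "color" (384x512x3 uint8, red, green, blue), "mtx" (3x3 intrinsics, pixels), "dist" ([k1, k2, p1, p2, k3] as OpenCV has them; the pictures are not rectified), "cam_to_world" (4x4, takes a point from camera to world coordinates). Camera axes: x right, y down, z forward; pixel columns grow to the right and rows downward; lengths in m; the calibration is good to about 2 mm. A picture is of the moment at which its call begins. There is no depth.
- close_job(): hands the job in, once; it reports no verdict.
Trained networks look in a picture, given as the dict that the camera call returned (one of the last four; its "shot" number tells which), for a name from the list of things; names that differ only in an ending like _2 or _b are one class to them, and where a whole thing is asked for, a point or a joint stands for the part that bears it (a point fixed in the world has none). Each returns a list of dicts, best first, with "conf" (0 to 1); they miss things now and then, are a little off and sometimes report something else, mostly with a low value. They report only what shows in the picture. A call takes as long as a camera call. They do not tell look-alikes from the thing itself.
- recognise(name, picture): "xy" ([column, row] in pixels, amid what is visible of it).
- silhouettes(name, picture): "region" (384x512 bool, what is visible of it) and "xy" ([column, row] in pixels, amid what is visible of it).
- place_of(name, picture): "xy" ([column, row] in pixels: a listed point, or the origin of a listed thing).
The state is a dict: "clock": time; "joint_pos": joint angles; "qvel": joint speeds; "tau": joint torques, N m; "tool_pos": TCP position; "orientation": TCP orientation; "force": force on the tool from outside, world axes, zero at the start; "moment": the same for the moment, N m; "opening": finger opening in m.
Only numpy, scipy, OpenCV 4.12 (cv2) and the standard library are available. Lean on these libraries where they do the work, as an engineer would, in place of code of your own. Each camera call takes 0.05 s, during which the arm holds its last target.

## Working session

There is one attempt and no reset: what is moved stays moved. The work goes in short steps, Python scripts to look and compute and a shell command to move; the robot and the scene stay as the last step left them, time stands still between calls to the robot, and variables do not carry over. Pictures are saved under pics/ and viewed, and the job is handed in when it is done.

```bash
mkdir -p pics; ls; cat > h.py <<'E'
import numpy as np, cv2
from plant import telemetry, vision, close_job, recognise, silhouettes, place_of
def snap(n,f=None):
    p=vision.snapshot(n)
    if f: cv2.imwrite('pics/'+f,p['color'][:,:,::-1])
    return p
def ray(p,xy):
    u=cv2.undistortPoints(np.array([[xy]],float),np.array(p['mtx'],float),np.array(p['dist'],float))[0,0]
    T=np.array(p['cam_to_world']); d=T[:3,:3]@np.array([u[0],u[1],1]); return T[:3,3],d
def atz(p,xy,z):
    o,d=ray(p,xy); return o+d*(z-o[2])/d[2]
def proj(p,X):
    T=np.linalg.inv(np.array(p['cam_to_world'])); 
    r,_=cv2.Rodrigues(T[:3,:3]); 
    return cv2.projectPoints(np.array(X,float).reshape(-1,1,3),r,T[:3,3],np.array(p['mtx'],float),np.array(p['dist'],float))[0][:,0]
def tri(a,xa,b,xb):
    A=[];B=[]
    for p,x in((a,xa),(b,xb)):
        o,d=ray(p,x); d=d/np.linalg.norm(d); M=np.eye(3)-np.outer(d,d);A.append(M);B.append(M@o)
    X=np.linalg.lstsq(np.vstack(A),np.hstack(B),rcond=None)[0]
    return X
E
python3 - <<'E'
from h import *
np.set_printoptions(precision=4,suppress=True)
s=snap('side','s0.png');t=snap('top','t0.png')
print(telemetry.get_obs())
for p in(s,t): print(np.array(p['cam_to_world']),p['mtx'])
for n in['slot_mouth','curer','key_grip','blank_mid','blank','short_mid','narrow_mid','rack','jar','offcut','tin']:
    a=place_of(n,s);b=place_of(n,t)
    print(n,[(np.round(q['xy'],1),round(q['conf'],2)) for q in a],[(np.round(q['xy'],1),round(q['conf'],2)) for q in b])
    if a and b: print('  ',tri(s,a[0]['xy'],t,b[0]['xy']))
E
```

```text
pics
{'clock': 0.1, 'joint_pos': array([-56.7745,  20.5871,   0.6407,  -0.0166, -70.1371, -16.5062]), 'qvel': array([ 0.0748,  0.0205,  0.1722, -0.1548,  0.0132,  0.0265]), 'tau': array([ -0.0023, -58.4162,  29.375 ,   7.0154,   0.0102,  -0.0001]), 'tool_pos': array([ 0.194 , -0.6461,  0.2427]), 'orientation': array([ 179.9154,   -0.0088, -163.2863]), 'force': array([ 0.4829,  0.1414, -0.2746]), 'moment': array([-0.009 ,  0.0152, -0.0351]), 'opening': 0.08749104862275738}
[[-0.7149 -0.4134  0.5639 -0.1815]
 [-0.6992  0.4182 -0.5798  0.8016]
 [ 0.0039 -0.8088 -0.588   0.9235]
 [ 0.      0.      0.      1.    ]] [[410.4394   0.     258.8693]
 [  0.     410.4394 188.546 ]
 [  0.       0.       1.    ]]
[[ 0.0208 -0.9903  0.1371  0.4218]
 [-0.9995 -0.0236 -0.0188  0.0123]
 [ 0.0218 -0.1366 -0.9904  1.4264]
 [ 0.      0.      0.      1.    ]] [[409.3209   0.     252.2168]
 [  0.     409.3209 189.5128]
 [  0.       0.       1.    ]]
slot_mouth [(array([206.3, 241.5]), 0.86)] [(array([157.2, 206.5]), 0.93)]
   [0.5367 0.2903 0.1038]
curer [(array([228.7, 257.1]), 0.66)] [(array([184.1, 218.
[... 782 characters left out ...]
, 247.7]), 0.41), (array([259.2, 201.3]), 0.41)]
   [ 0.4933 -0.1169  0.0081]
short_mid [(array([315., 192.]), 0.5)] [(array([299.5, 225.8]), 0.36)]
   [ 0.4914 -0.1751  0.0594]
narrow_mid [(array([319.7, 183.4]), 0.5), (array([142.6, 271.8]), 0.25)] [(array([319.2, 221.4]), 0.39)]
   [ 0.5122 -0.2395  0.0538]
rack [(array([312.3, 202.5]), 0.75)] [(array([297.2, 228.4]), 0.63)]
   [ 0.4886 -0.17    0.0162]
jar [(array([308.4, 199.1]), 0.68)] [(array([178.8, 182.5]), 0.47)]
   [0.4665 0.1331 0.2722]
offcut [(array([293.8, 190.1]), 0.75)] [(array([300.8, 198.5]), 0.93)]
   [ 0.5913 -0.1841  0.0114]
tin [(array([231.8, 190.4]), 0.74)] [(array([255. , 147.8]), 0.57)]
   [ 0.7671 -0.0232  0.004 ]
```

```bash
python3 - <<'E'
import cv2
for n,(x0,x1,y0,y1) in {'s':(110,350,140,330),'t':(110,350,120,300)}.items():
    i=cv2.imread(f'pics/{n}0.png')[y0:y1,x0:x1]
    cv2.imwrite(f'pics/{n}0c.png',cv2.resize(i,None,fx=3.3,fy=3.15,interpolation=cv2.INTER_CUBIC))
E
```

```text
(no output)
```

View pics/s0c.png

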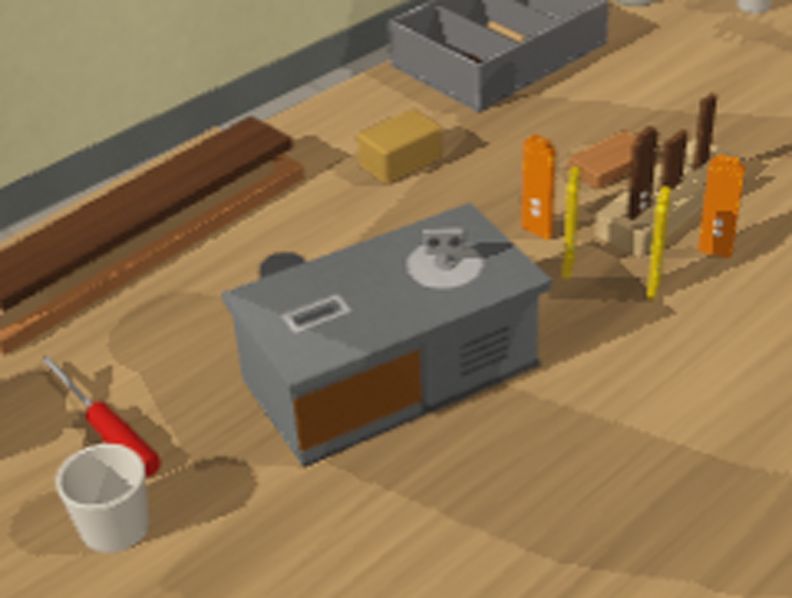

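View pics/t0c.png

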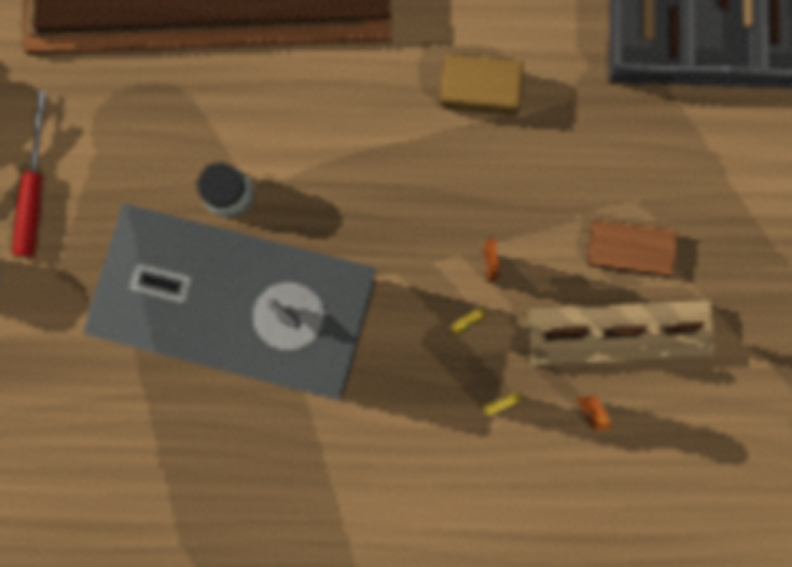

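View pics/s0.png

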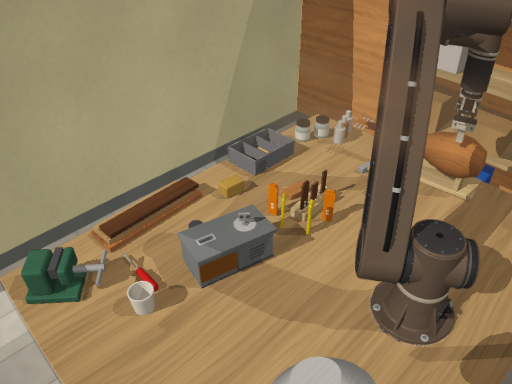

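```bash
cat > z.py <<'E'
import cv2,sys
# z.py in out x0 y0 w h scale
f,o=sys.argv[1:3];x,y,w,h,s=map(int,sys.argv[3:])
i=cv2.imread('pics/'+f)[y:y+h,x:x+w]
i=cv2.resize(i,None,fx=s,fy=s,interpolation=cv2.INTER_NEAREST)
for k in range(0,w,5): cv2.putText(i,str(x+k),(k*s,8),0,.3,(0,255,255),1); cv2.line(i,(k*s,0),(k*s,4),(0,255,0),1)
for k in range(0,h,5): cv2.putText(i,str(y+k),(0,k*s+8),0,.3,(0,255,255),1); cv2.line(i,(0,k*s),(4,k*s),(0,255,0),1)
cv2.imwrite('pics/'+o,i)
E
python3 z.py t0.png t0b.png 132 180 96 70 8; python3 z.py s0.png s0b.png 175 195 105 75 7; python3 z.py t0.png t0r.png 240 185 95 70 8;python3 z.py s0.png s0r.png 265 165 80 70 9
```

```text
(no output)
```

View pics/t0b.png

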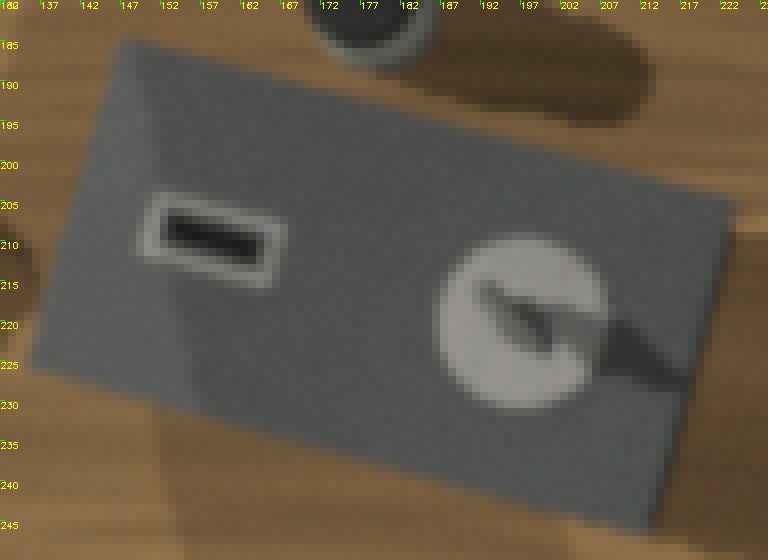

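View pics/s0b.png

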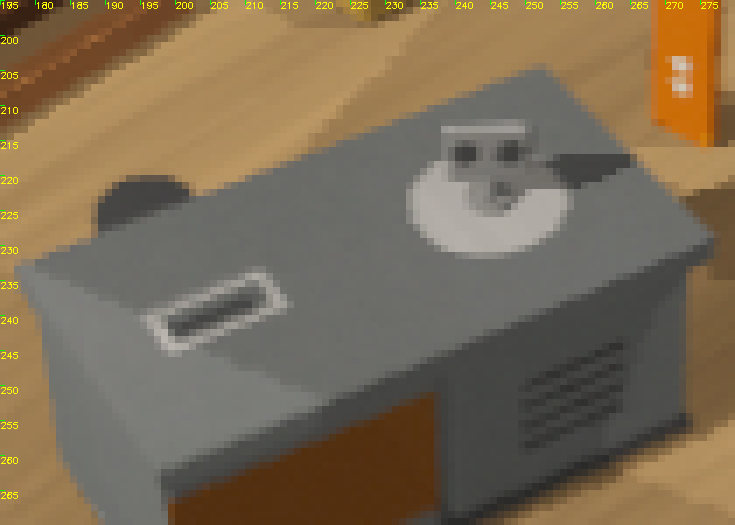

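View pics/t0r.png

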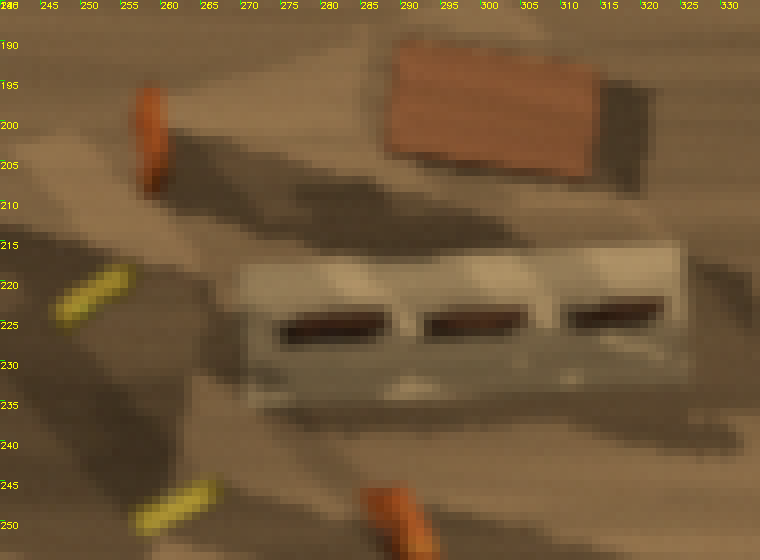

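View pics/s0r.png

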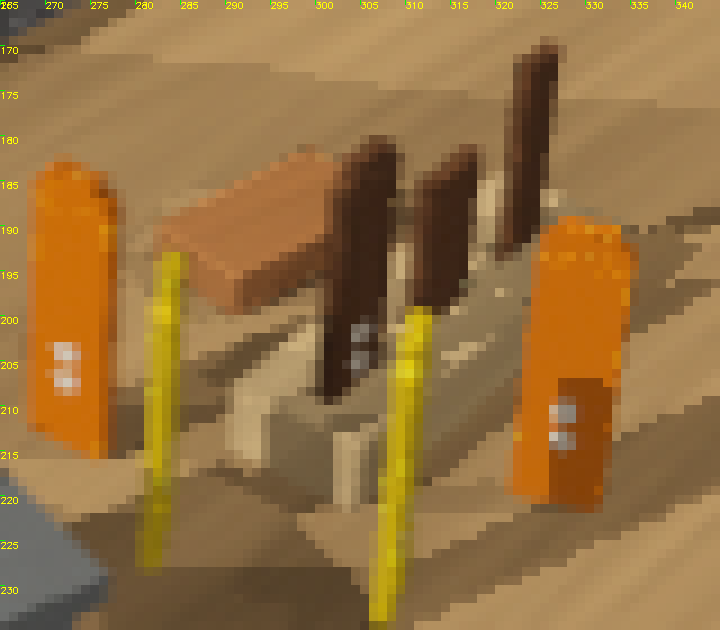

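```bash
python3 - <<'E'
from h import *
np.set_printoptions(precision=4,suppress=True)
s=snap('side');t=snap('top')
ct=[(147.5,184.7),(223.3,205),(213.0,246),(136.5,225.2)]
cs=[(176.8,232.5),(252.5,204.5),(276.8,228),(197.6,261.8)]
P=[]
for a,b in zip(ct,cs):
    print(atz(t,a,.115)[:2],atz(s,b,.115)[:2],tri(t,a,s,b))
T=np.array([atz(t,a,.115) for a in ct]);S=np.array([atz(s,b,.115) for b in cs])
for Q in(T,S):
    print('len',[np.linalg.norm(Q[i]-Q[i-1]) for i in range(4)],'c',Q.mean(0))
    v=(Q[0]+Q[3]-Q[1]-Q[2]); print('yaw of y',np.degrees(np.arctan2(v[1],v[0])))
# slot dark region
for p,(x0,x1,y0,y1),n in((t,(150,168,203,217),'t'),(s,(195,216,232,246),'s')):
    g=p['color'].astype(float).sum(2)[y0:y1,x0:x1]
    base=np.median(g); 
    for nm,w in(('ring',np.clip(g-base-60,0,None)),('dark',np.clip((330 if n=='s' else 190)*0+base-60-g,0,None))):
        yy,xx=np.mgrid[y0:y1,x0:x1]; w=w/w.sum(); c=((w*xx).sum(),(w*yy).sum()); print(n,nm,base,np.round(c,2),atz(p,c,.115))
for n in ('slot_mouth','key_grip'):
  for p in(s,t):
    q=place_of(n,p); print(n,[(x['xy'],x['conf'],atz(p,x['xy'],.115 if n[0]=='s' else .144)) for x in q])
E
```

```text
[0.611  0.3284] [0.6117 0.3306] [0.6119 0.3294 0.1138]
[0.5509 0.0793] [0.5479 0.0803] [0.5504 0.0789 0.1129]
[0.419  0.1084] [0.417  0.1092] [0.4186 0.1081 0.1134]
[0.4786 0.3573] [0.4761 0.3617] [0.4792 0.359  0.1105]
len [np.float64(0.13558272883926423), np.float64(0.25620059332910405), np.float64(0.13497621116155478), np.float64(0.2559925353344137)] c [0.5149 0.2184 0.115 ]
yaw of y 76.48504421434792
len [np.float64(0.13916613712151224), np.float64(0.25833414364817997), np.float64(0.1340449274672928), np.float64(0.2593969410964172)] c [0.5132 0.2205 0.115 ]
yaw of y 76.26597716751134
t ring 268.5 [156.11 209.2 ] [0.5319 0.2959 0.115 ]
t dark 268.5 [158.1  209.35] [0.5316 0.2894 0.115 ]
s ring 324.0 [204.37 239.67] [0.5306 0.2927 0.115 ]
s dark 324.0 [205.02 239.55] [0.5297 0.291  0.115 ]
slot_mouth [([204.0, 237.2], 0.61, array([0.5394, 0.2868, 0.115 ]))]
slot_mouth [([157.7, 208.6], 0.65, array([0.534 , 0.2908, 0.115 ]))]
key_grip [([243.7, 214.8], 0.6, array([0.5053, 0.1594, 0.144 ]))]
key_grip [([197.4, 211.9], 0.44, array([0.5243, 0.1586, 0.144 ]))]
```

```bash
python3 - <<'E'
from h import *
np.set_printoptions(precision=4,suppress=True)
s=snap('side');t=snap('top')
a=atz(s,(237.7,212.6),.159);b=atz(s,(249.6,212.6),.159);d=b-a
print(a,b,np.linalg.norm(d),np.degrees(np.arctan2(d[1],d[0])),(a+b)/2)
a=atz(t,(192.3,214.5),.159);b=atz(t,(200.5,223),.159);d=b-a
print(a,b,np.linalg.norm(d),np.degrees(np.arctan2(d[1],d[0])),(a+b)/2)
kc=np.array([.502,.162])
for ang in range(-60,0,10):
    r=np.radians(ang);u=np.array([np.cos(r),np.sin(r)]);
    q=[[*(kc+e*.018*u),.159] for e in(-1,1)]
    print(ang,proj(s,q).round(1).tolist(),proj(t,q).round(1).tolist())
# rack pieces
for nm,h,lo,hi in(('blank',.138,None,None),):
    for p,px in((t,(280.5,225.0)),):print(nm,atz(p,px,h))
E
```

```text
[0.5119 0.1772 0.159 ] [0.4871 0.1526 0.159 ] 0.03490347940268508 -135.30497217081134 [0.4995 0.1649 0.159 ]
[0.5146 0.1724 0.159 ] [0.4889 0.146  0.159 ] 0.0368620190700057 -134.2070721948637 [0.5018 0.1592 0.159 ]
-60 [[242.1, 215.6], [245.4, 208.1]] [[190.4, 221.4], [200.6, 215.9]]
-50 [[243.1, 215.7], [244.4, 208.0]] [[190.9, 222.3], [200.1, 215.0]]
-40 [[244.2, 215.7], [243.3, 208.0]] [[191.6, 223.0], [199.4, 214.3]]
-30 [[245.3, 215.6], [242.3, 208.1]] [[192.4, 223.6], [198.6, 213.7]]
-20 [[246.3, 215.3], [241.3, 208.3]] [[193.3, 224.1], [197.7, 213.2]]
-10 [[247.2, 215.0], [240.4, 208.6]] [[194.3, 224.3], [196.7, 213.0]]
blank [ 0.4894 -0.1036  0.138 ]
```

```bash
python3 z.py t0.png t0k.png 184 205 28 30 20; python3 z.py s0.png s0k.png 230 207 32 28 20; python3 z.py s0.png s0bl.png 295 175 30 50 12;python3 z.py t0.png t0bl.png 268 210 60 30 13
```

```text
(no output)
```

View pics/t0k.png

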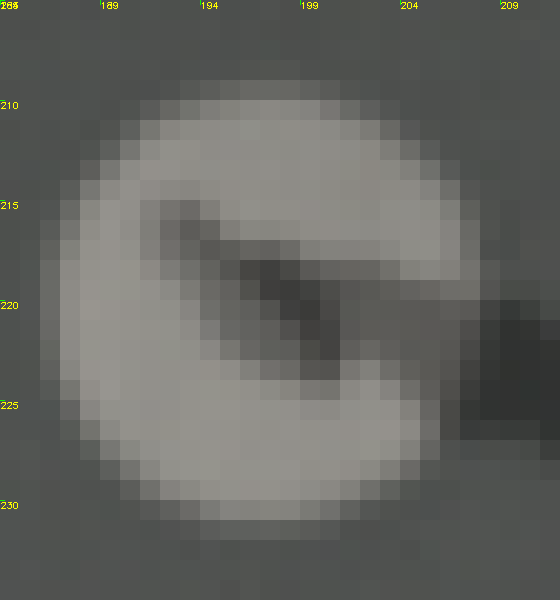

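View pics/s0k.png

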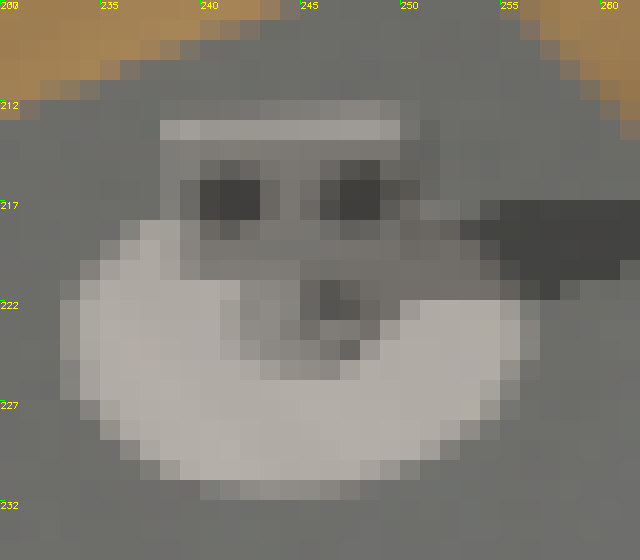

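View pics/s0bl.png

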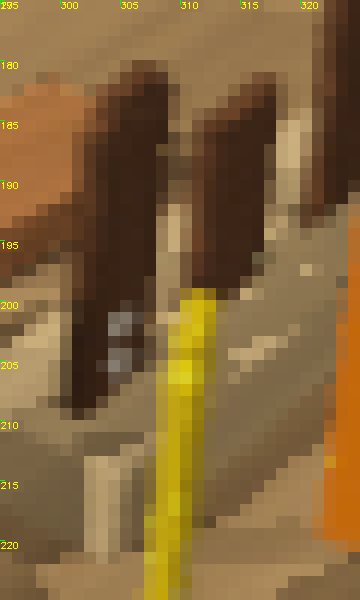

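View pics/t0bl.png

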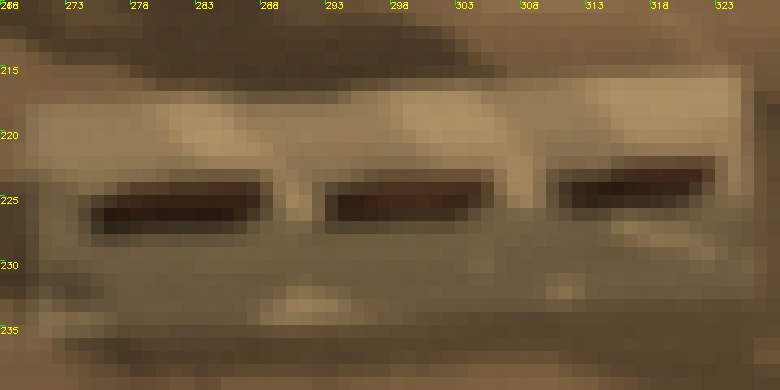

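```bash
cat > ov.py <<'E'
from h import *
def box(c,yaw,w,l,z0,z1):
    r=np.radians(yaw);x=np.array([np.cos(r),np.sin(r)]);y=np.array([-x[1],x[0]])
    return np.array([[*(np.array(c)+a*w/2*x+b*l/2*y),z] for z in(z0,z1) for a,b in((1,1),(1,-1),(-1,-1),(-1,1))])
E_=[(0,1),(1,2),(2,3),(3,0),(4,5),(5,6),(6,7),(7,4),(0,4),(1,5),(2,6),(3,7)]
def overlay(p,boxes,x0,y0,w,h,s,out):
    i=cv2.resize(p['color'][y0:y0+h,x0:x0+w,::-1].copy(),None,fx=s,fy=s,interpolation=cv2.INTER_NEAREST)
    for b,col in boxes:
        q=(proj(p,b)+.5-[x0,y0])*s
        for e in E_: cv2.line(i,tuple(int(v) for v in q[e[0]]),tuple(int(v) for v in q[e[1]]),col,1,cv2.LINE_AA)
    cv2.imwrite('pics/'+out,i); return i
E
cat > o1.py <<'E'
from ov import *
import sys
np.set_printoptions(precision=4,suppress=True)
s=snap('side');t=snap('top')
a=np.array([(270.2,217.8),(325.3,215.2),(325.6,232.2),(271,235)])-.5
Q=np.array([atz(t,x,.032) for x in a]);print(Q[:,:2],Q.mean(0),[np.linalg.norm(Q[i]-Q[i-1]) for i in range(4)])
v=Q[0]+Q[3]-Q[1]-Q[2];yy=np.degrees(np.arctan2(v[1],v[0]));print('yaw',yy-90)
rc=(.4915,-.1675);ry=2.5
B=[(box(rc,ry,.06,.19,0,.032),(0,255,0))]
r=np.radians(ry)
for k,(l,h) in zip((1,0,-1),((.036,.138),(.036,.098),(.022,.12))):
    c=np.array(rc)+.06*k*np.array([-np.sin(r),np.cos(r)]);print(c);B.append((box(c,ry,.008,l,.032,h),(255,255,0)))
bc=(.516,.220);by=-13.6;r=np.radians(by);yv=np.array([-np.sin(r),np.cos(r)])
C=[(box(bc,by,.14,.26,0,.115),(0,255,0)),(box(bc+.07*yv,by,.010,.038,.115,.115),(255,255,0)),(box(bc-.06*yv,45,.036,.008,.129,.159),(255,0,255))]
print('slot',bc+.07*yv,'key',bc-.06*yv)
overlay(t,B,262,205,70,40,11,'t_r.png');overlay(s,B,285,160,60,70,8,'s_r.png')
overlay(t,C,132,180,96,70,8,'t_b.png');overlay(s,C,172,195,107,80,7,'s_b.png')
E
python3 o1.py
```

```text
[[ 0.5205 -0.0759]
 [ 0.5333 -0.2658]
 [ 0.4749 -0.2669]
 [ 0.462  -0.0795]] [ 0.4977 -0.172   0.032 ] [np.float64(0.05861235406507671), np.float64(0.19036674477719356), np.float64(0.058381548348790877), np.float64(0.18779887614230142)]
yaw 3.8994500496990128
[ 0.4889 -0.1076]
[ 0.4915 -0.1675]
[ 0.4941 -0.2274]
slot [0.5325 0.288 ] key [0.5019 0.1617]
```

View pics/t_r.png

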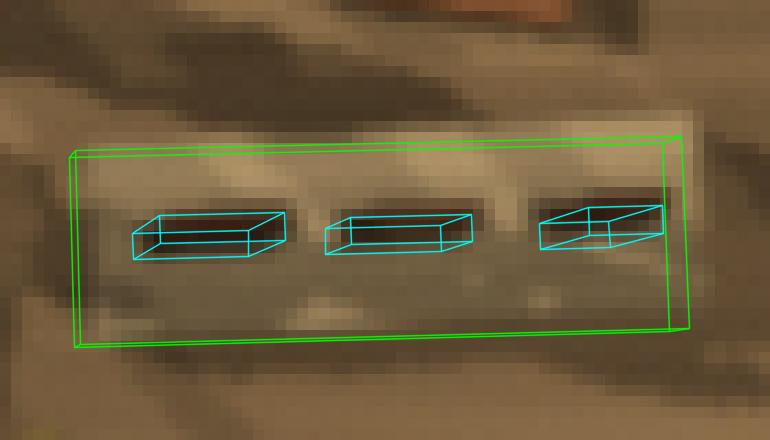

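View pics/s_r.png

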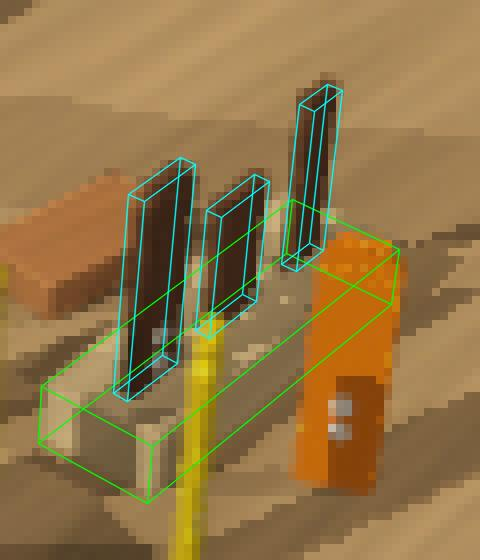

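View pics/t_b.png

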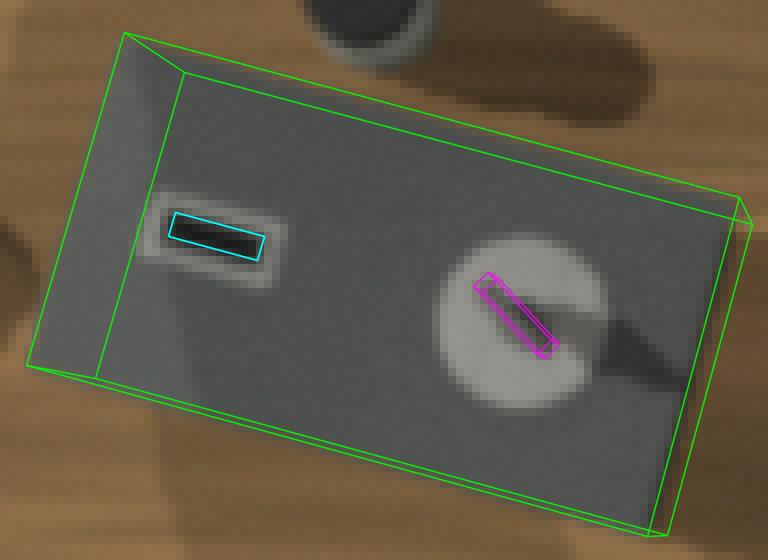

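View pics/s_b.png

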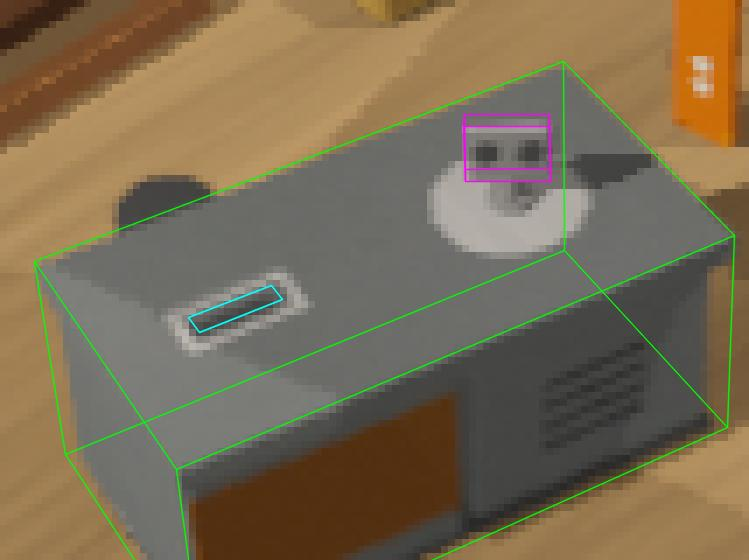

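```bash
sed -i 's/rc=(.4915,-.1675);ry=2.5/rc=(.4955,-.1695);ry=3.2/; s/bc=(.516,.220)/bc=(.5147,.2213)/' o1.py; python3 o1.py; python3 - <<'E'
import cv2,numpy as np
a=cv2.imread('pics/t_r.png');b=cv2.imread('pics/s_r.png');c=cv2.imread('pics/t_b.png');d=cv2.imread('pics/s_b.png')
f=lambda i:cv2.copyMakeBorder(cv2.resize(i,None,fx=.9*.55/.55*1,fy=.9),0,0,0,0,0)
o=np.zeros((600,800,3),np.uint8)
o[:247,:432]=cv2.resize(a,(432,247));o[:330,440:723]=cv2.resize(b,(283,330));o[255:535,:384]=cv2.resize(c,(384,280));
e=cv2.resize(d,(356,266));o[334:600,440:796]=e
cv2.imwrite('pics/m1.png',o)
E
```

```text
[[ 0.5205 -0.0759]
 [ 0.5333 -0.2658]
 [ 0.4749 -0.2669]
 [ 0.462  -0.0795]] [ 0.4977 -0.172   0.032 ] [np.float64(0.05861235406507671), np.float64(0.19036674477719356), np.float64(0.058381548348790877), np.float64(0.18779887614230142)]
yaw 3.8994500496990128
[ 0.4922 -0.1096]
[ 0.4955 -0.1695]
[ 0.4988 -0.2294]
slot [0.5312 0.2893] key [0.5006 0.163 ]
```

View pics/m1.png

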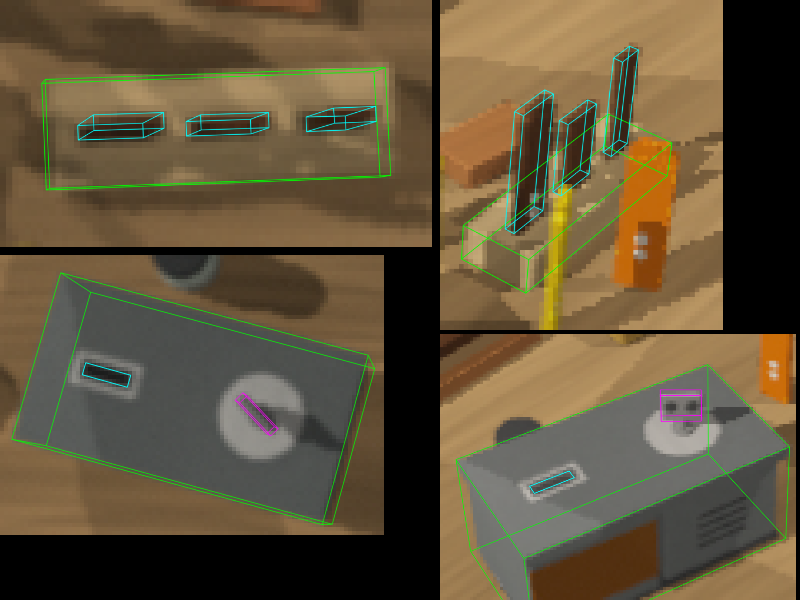

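```bash
python3 -m handwheel '[[[0,0,-0.02,0,0],[-0.01,0.013,0,0,0],[-0.021,0.0275,0,0,0],[-0.021,0.0275,0,0,0],[-0.021,0.0275,0,0,0],[-0.021,0.0275,0,0,0],[-0.021,0.0275,0,0,0],[-0.021,0.0275,0,0,0],[-0.021,0.0275,0,0,0],[-0.021,0.0275,0,0,0],[-0.021,0.0275,0,0,0],[-0.021,0.0275,0,0,0],[-0.021,0.0275,0,0,0],[-0.021,0.0275,0,0,0],[-0.021,0.0275,0,0,0],[-0.021,0.0275,0,0,0],[-0.021,0.0275,0,0,0],[-0.021,0.0275,0,0,0],[-0.021,0.0275,0,0,0],[-0.021,0.0275,0,0,0]]]'
```

```text
clock: 3.47
tool_pos: [0.4198, -0.0465, 0.2641]
orientation: [180.0, 0.1, -163.3]
force: [1.2, -0.6, -0.1]
opening: 0.0877
```

```bash
python3 -m handwheel '[[[-0.0197,0.0256,0,0,0],[-0.0197,0.0256,0,0,0],[-0.0197,0.0256,0,0,0],[-0.0197,0.0256,0,0,0],[-0.0197,0.0256,0,0,0],[-0.0197,0.0256,0,0,0],[-0.0197,0.0256,0,0,0],[0,0,0,-0.12,0],[0,0,0,-0.12,0],[0,0,0,-0.12,0],[0,0,0,-0.12,0],[0,0,0,-0.12,0],[0,0,0,-0.12,0],[0,0,0,-0.12,0],[0,0,0,-0.12,0],[0,0,0,-0.12,0],[0,0,0,-0.12,0],[0,0,0,-0.12,0],[0,0,0,-0.12,0],[0,0,0,-0.12,0]]]'
python3 -m handwheel '[[[0,0,0,-0.12,0],[0,0,0,-0.12,0],[0,0,0,-0.12,0],[0,0,0,-0.12,0],[0,0,0,-0.12,0],[0,0,0,-0.12,0],[0,0,0,-0.12,0],[0,0,0,-0.12,0],[0,0,0,-0.12,0],[0,0,0,-0.12,0],[0,0,0,-0.12,0],[0,0,0,-0.12,0],[0,0,0,-0.12,0],[0,0,0,-0.12,0],[0,0,0,-0.12,0],[0,0,0,-0.12,0],[0,0,0,-0.12,0],[0,0,0,0,0],[0,0,0,0,0]]]'
cat > st.py <<'E'
from h import *
np.set_printoptions(precision=4,suppress=True)
import sys
o=telemetry.get_obs();
for k in('clock','joint_pos','tool_pos','orientation','force','moment','opening'):print(k,np.round(o[k],4))
for a in sys.argv[1:]: snap(a[:a.index('_')],a)
E
python3 st.py side_1.png top_1.png; python3 z.py side_1.png a.png 190 150 100 100 6;python3 z.py top_1.png b.png 130 150 110 100 6
```

```text
clock: 5.13
tool_pos: [0.5001, 0.163, 0.2637]
orientation: [-180.0, 0.0, -73.6]
force: [-1.2, 0.1, -1.0]
opening: 0.0875
clock: 6.72
tool_pos: [0.5001, 0.163, 0.2637]
orientation: [180.0, -0.0, 42.8]
force: [0.3, 0.1, -0.2]
opening: 0.0877
clock 6.7167
joint_pos [ 39.4362   5.6767 -16.2019   0.0019 -68.1108  93.3331]
tool_pos [0.5001 0.163  0.2637]
orientation [179.9976  -0.0105  42.7701]
force [ 0.2529  0.1178 -0.1508]
moment [-0.1274  0.1397 -0.0389]
opening 0.0877
```

View pics/a.png

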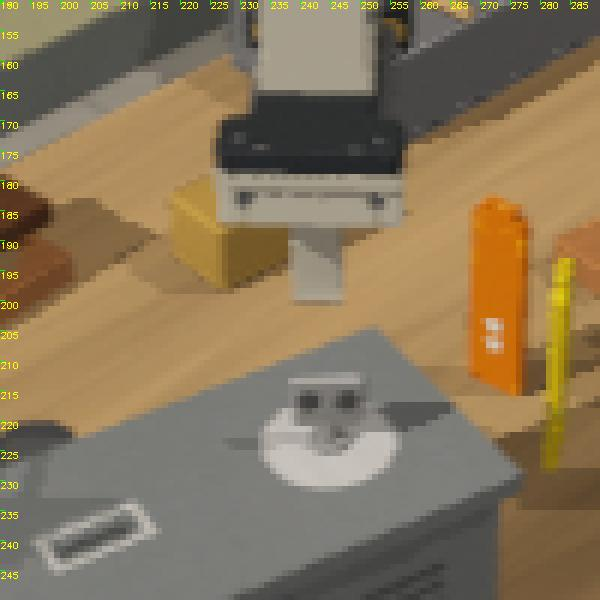

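View pics/b.png

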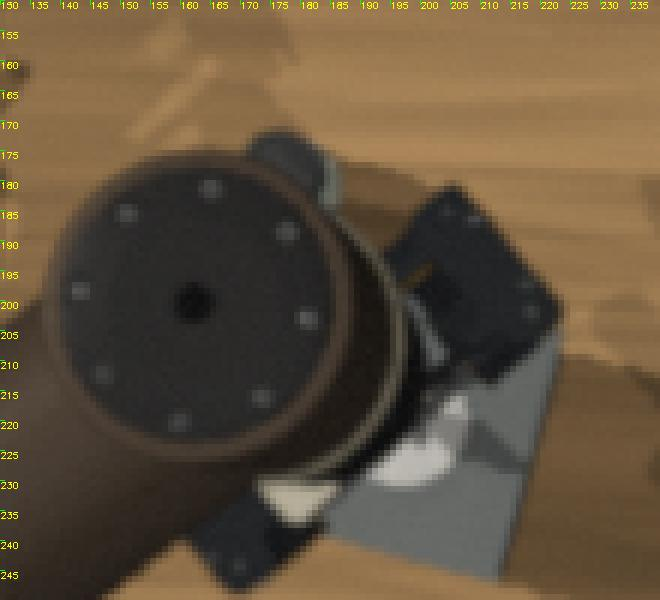

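```bash
python3 - <<'E'
from h import *
s=snap('side')
print(proj(s,[[.5001,.163,.2467],[.5001,.163,.144],[.5001,.163,.115]]))
E
```

```text
[[243.41513044 188.02950054]
 [244.05806429 216.13746686]
 [244.2313535  223.56093212]]
```

```bash
python3 -m handwheel '[[[0,0,0.02,-0.038,0],[0,0,0.03,0,0],[0,0,0.03,0,0],[0,0,0.02,0,0],[0,0,0.012,0,0],[0,0,0.005,0,0],[0,0,0,0,1],[0,0,0,0,1],[0,0,0,0,1],[0,0,0,0,1],[0,0,0,0,1],[0,0,0,0,1],[0,0,0,0,1],[0,0,0,0,1],[0,0,0,0,1],[0,0,0,0,1]]]'; python3 st.py
```

```text
clock: 8.2
tool_pos: [0.5001, 0.163, 0.1466]
orientation: [-180.0, -0.0, 45.2]
force: [-0.1, -0.2, 0.4]
opening: 0.0266
clock 8.2
joint_pos [ 39.4335  11.5743 -25.6626  -0.0023 -52.7615  95.7273]
tool_pos [0.5001 0.163  0.1466]
orientation [-179.9983   -0.0018   45.1594]
force [-0.1035 -0.2307  0.4397]
moment [-0.1291  0.0716  0.0068]
opening 0.0266
```

Fingers still closing (about 6 mm per row).

```bash
python3 -m handwheel '[[[0,0,0,0,1],[0,0,0,0,1],[0,0,0,0,1],[0,0,0,0,1],[0,0,0,0,1]]]'; python3 st.py
```

```text
clock: 8.62
tool_pos: [0.5, 0.1631, 0.1465]
orientation: [-180.0, 0.0, 45.2]
force: [-0.9, 2.1, -0.2]
opening: 0.0077
clock 8.6167
joint_pos [ 39.4445  11.5794 -25.6643  -0.0125 -52.7609  95.7323]
tool_pos [0.5    0.1631 0.1465]
orientation [-179.9896    0.0036   45.1693]
force [-0.8776  2.1031 -0.1739]
moment [0.2274 0.5161 0.1155]
opening 0.0077
```

```bash
python3 -m handwheel '[[[0,0,0,0.05,1],[0,0,0,0.09,1],[0,0,0,0.09,1],[0,0,0,0.09,1],[0,0,0,0.09,1],[0,0,0,0.09,1],[0,0,0,0.09,1],[0,0,0,0.09,1],[0,0,0,0.09,1],[0,0,0,0.09,1],[0,0,0,0.09,1],[0,0,0,0.09,1],[0,0,0,0.06,1],[0,0,0,0,1]]]'; python3 st.py
```

```text
clock: 9.78
tool_pos: [0.4999, 0.1638, 0.1465]
orientation: [-179.9, 0.0, -18.1]
force: [-3.5, 3.9, 0.0]
opening: 0.0075
clock 9.7833
joint_pos [ 39.4811  11.5732 -25.6456  -0.075  -52.7436  32.4761]
tool_pos [0.4999 0.1638 0.1465]
orientation [-179.9361    0.0302  -18.0882]
force [-3.5308  3.8917  0.0085]
moment [ 1.5832  1.2644 -0.0294]
opening 0.0075
```

```bash
python3 -m handwheel '[[[0,0,0,0,0.75],[0,0,0,0,0.75],[0,0,0,0,0.75],[0,0,0,0,0.75]]]'; python3 st.py side_2.png; python3 z.py side_2.png a.png 205 170 80 75 8
```

```text
clock: 10.12
tool_pos: [0.5002, 0.1628, 0.1466]
orientation: [180.0, -0.0, -17.9]
force: [0.2, -0.6, -0.4]
opening: 0.0217
clock 10.1167
joint_pos [ 39.4188  11.5788 -25.6694   0.0164 -52.7621  32.7102]
tool_pos [0.5002 0.1628 0.1466]
orientation [179.9843  -0.0054 -17.861 ]
force [ 0.1571 -0.6418 -0.3891]
moment [-0.0808  0.1645  0.0008]
opening 0.0217
```

View pics/a.png

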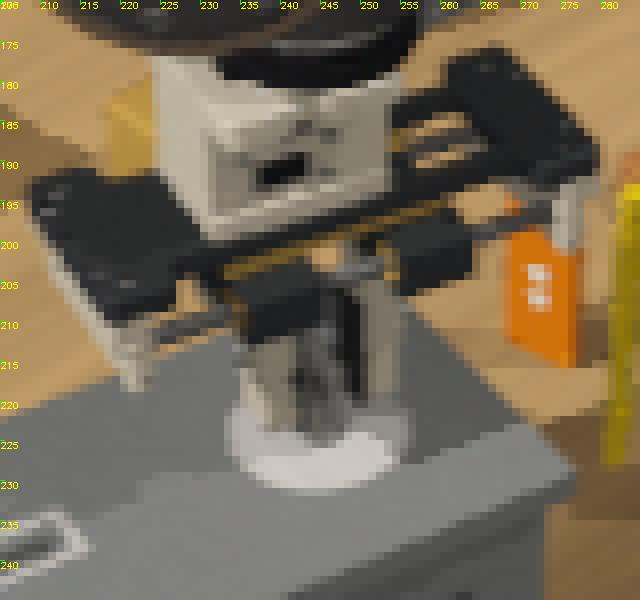

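The wing (col ~246, rows 208-225) stands edge-on between the slightly opened fingers, so it turned with them. I'll grip again and go on.

```bash
python3 -m handwheel '[[[0,0,0,0,1],[0,0,0,0,1],[0,0,0,0,1],[0,0,0,0,1],[0,0,0,0.05,1],[0,0,0,0.09,1],[0,0,0,0.09,1],[0,0,0,0.09,1],[0,0,0,0.09,1],[0,0,0,0.09,1],[0,0,0,0.09,1],[0,0,0,0.09,1],[0,0,0,0.09,1],[0,0,0,0.09,1],[0,0,0,0.09,1],[0,0,0,0.09,1],[0,0,0,0.06,1],[0,0,0,0,1]]]'; python3 st.py
```

```text
clock: 11.67
tool_pos: [0.5005, 0.1636, 0.1466]
orientation: [-179.9, 0.0, -81.0]
force: [1.1, 3.4, -1.9]
opening: 0.0079
clock 11.6667
joint_pos [ 39.4563  11.5875 -25.6331  -0.0135 -52.7138 -30.478 ]
tool_pos [0.5005 0.1636 0.1466]
orientation [-179.9489    0.0426  -81.0299]
force [ 1.0579  3.3887 -1.8631]
moment [ 1.3944 -0.2304 -0.0574]
opening 0.0079
```

```bash
python3 -m handwheel '[[[0,0,0,0,0.75],[0,0,0,0,0.75],[0,0,0,0,0.75],[0,0,0,0,0.75],[0,0,0,0,1],[0,0,0,0,1],[0,0,0,0,1],[0,0,0,0,1]]]'; python3 st.py
```

```text
clock: 12.33
tool_pos: [0.5006, 0.163, 0.1467]
orientation: [-180.0, -0.0, -80.9]
force: [3.0, -0.5, -1.6]
opening: 0.008
clock 12.3333
joint_pos [ 39.4211  11.5834 -25.6514   0.0284 -52.7282 -30.3172]
tool_pos [0.5006 0.163  0.1467]
orientation [-179.9567   -0.0008  -80.8789]
force [ 2.9673 -0.5135 -1.6318]
moment [-0.3176 -0.9533 -0.0691]
opening 0.008
```

```bash
python3 -m handwheel '[[[0,0,0,0.05,1],[0,0,0,0.09,1],[0,0,0,0.09,1],[0,0,0,0.09,1],[0,0,0,0.09,1],[0,0,0,0.03,1],[0,0,0,0,1]]]'; python3 st.py|grep -E 'mom|orient'; python3 -m handwheel '[[[0,0,0,0.04,1],[0,0,0,0.04,1],[0,0,0,0,1]]]';python3 st.py|grep -E 'mom|orient';python3 -m handwheel '[[[0,0,0,0.04,1],[0,0,0,0.04,1],[0,0,0,0,1]]]';python3 st.py|grep -E 'mom|orient'
```

```text
clock: 12.92
tool_pos: [0.5003, 0.163, 0.1467]
orientation: [-180.0, 0.0, -106.2]
force: [2.1, -0.5, -0.2]
opening: 0.0076
orientation [-179.9862    0.0067 -106.1695]
moment [-0.0456 -0.4717 -0.09  ]
clock: 13.17
tool_pos: [0.5002, 0.163, 0.1467]
orientation: [-180.0, 0.0, -110.7]
force: [0.8, -0.9, -0.1]
opening: 0.0081
orientation [-179.9885    0.008  -110.6896]
moment [-0.0721 -0.3711 -0.0956]
clock: 13.42
tool_pos: [0.5002, 0.163, 0.1467]
orientation: [-180.0, 0.0, -115.2]
force: [1.3, 0.7, 0.7]
opening: 0.0081
orientation [-179.9925    0.0103 -115.2348]
moment [ 0.1182 -0.2405 -0.0105]
```

```bash
for k in 1; do python3 -m handwheel '[[[0,0,0,0.04,1],[0,0,0,0.04,1],[0,0,0,0,1]]]'|grep -v clock; python3 st.py|grep -E 'mom|joint'; python3 -m handwheel '[[[0,0,0,0.04,1],[0,0,0,0.04,1],[0,0,0,0,1]]]'|grep -v clock;python3 st.py|grep -E 'mom|joint'; python3 -m handwheel '[[[0,0,0,0.04,1],[0,0,0,0.04,1],[0,0,0,0,1]]]'|grep -v clock;python3 st.py|grep -E 'mom|joint'; done
```

```text
tool_pos: [0.5002, 0.1631, 0.1467]
orientation: [-180.0, 0.0, -119.8]
force: [-0.0, 0.7, 0.5]
opening: 0.008
joint_pos [ 39.4396  11.5716 -25.6533  -0.0043 -52.7619 -69.2278]
moment [ 0.174  -0.1653 -0.08  ]
tool_pos: [0.5001, 0.1631, 0.1467]
orientation: [180.0, 0.0, -124.3]
force: [0.5, 0.2, 1.5]
opening: 0.0079
joint_pos [ 39.4428  11.571  -25.6565  -0.002  -52.7671 -73.7809]
moment [0.2731 0.0254 0.1689]
tool_pos: [0.5001, 0.1631, 0.1467]
orientation: [-180.0, 0.0, -128.9]
force: [-1.1, 0.6, 1.4]
opening: 0.0081
joint_pos [ 39.4484  11.5713 -25.6581   0.0003 -52.7654 -78.3357]
moment [0.4386 0.2117 0.5302]
```

```bash
python3 -m handwheel '[[[0,0,0,0.04,1],[0,0,0,0.04,1],[0,0,0,0,1]]]'|grep -v clock;python3 st.py|grep -E 'mom|joint'; python3 -m handwheel '[[[0,0,0,0.04,1],[0,0,0,0,1],[0,0,0,0,1]]]'|grep -v clock;python3 st.py|grep -E 'mom|joint'
```

```text
tool_pos: [0.5001, 0.1631, 0.1467]
orientation: [-180.0, -0.0, -133.5]
force: [-0.9, 0.5, 2.0]
opening: 0.0093
joint_pos [ 39.4479  11.5691 -25.6603   0.0017 -52.7708 -82.9032]
moment [0.4359 0.3992 0.699 ]
tool_pos: [0.5, 0.1631, 0.1467]
orientation: [180.0, -0.0, -135.7]
force: [-2.1, 1.0, 3.2]
opening: 0.0092
joint_pos [ 39.4479  11.5662 -25.6601  -0.0029 -52.7778 -85.11  ]
moment [0.4672 0.7164 0.7273]
```

The moment rises to 0.7 N m and the pads are being pried open, so the key is at its stop. Releasing and lifting.

```bash
python3 -m handwheel '[[[0,0,0,0,0.5],[0,0,0,0,0.5],[0,0,0,0,0.5],[0,0,0,0,0.5],[0,0,0,0,0.5],[0,0,-0.015,0,0.5],[0,0,-0.03,0,0.5],[0,0,-0.04,0,0.5],[0,0,-0.04,0,0.5]]]'; python3 st.py side_3.png; python3 z.py side_3.png a.png 225 200 40 35 18
```

```text
clock: 15.42
tool_pos: [0.4995, 0.1624, 0.2723]
orientation: [180.0, -0.1, -135.9]
force: [1.2, 1.0, 0.6]
opening: 0.0436
clock 15.4167
joint_pos [ 39.4269   5.376  -15.3875  -0.0054 -69.3737 -85.3186]
tool_pos [0.4995 0.1624 0.2723]
orientation [ 179.9837   -0.1364 -135.8937]
force [1.1789 0.9524 0.6326]
moment [ 0.1766 -0.1631  0.0016]
opening 0.0436
```

View pics/a.png

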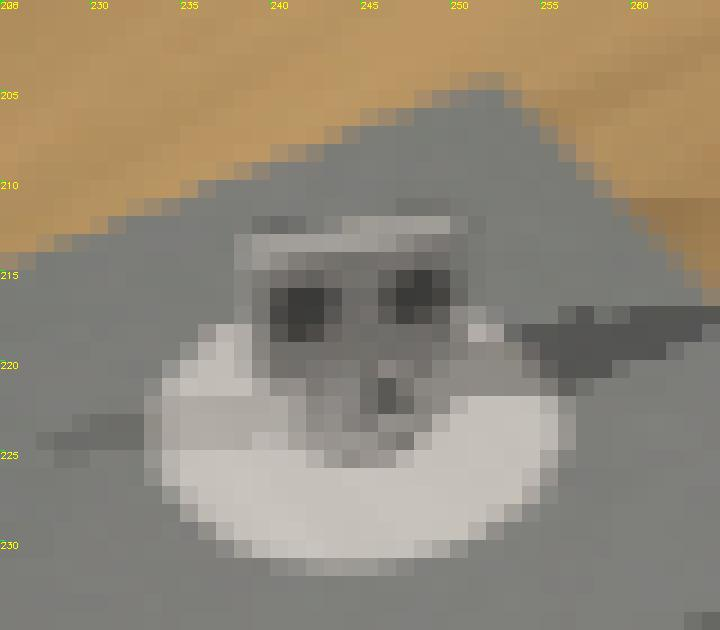

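The wing now runs from (238,213) to (250,212), turned about 170° from the start. That is consistent with the stop. Next the blank.

```bash
python3 -m handwheel '[[[0,0,0,-0.107,0.5],[0,0,0,-0.107,0.5],[0,0,0,-0.107,0.5],[0,0,0,-0.107,0.5],[0,0,0,-0.107,0.5],[0,0,0,-0.107,0.5],[0,0,0,-0.107,0.5],[0,0,0,-0.108,0.5],[0.034,0.0028,0,0,0.5],[0.034,0.0028,0,0,0.5],[0.034,0.0028,0,0,0.5],[0.034,0.0028,0,0,0.5],[0.034,0.0028,0,0,0.5],[0.034,0.0028,0,0,0.5],[0.034,0.0028,0,0,0.5],[0.034,0.0028,0,0,0.5],[0,0,0,0,0.5],[0,0,0,0,0.5]]]'; python3 st.py side_4.png top_4.png;python3 z.py side_4.png a.png 255 120 90 100 6;python3 z.py top_4.png b.png 240 180 100 75 7
```

```text
clock: 16.97
tool_pos: [0.4926, -0.1115, 0.2713]
orientation: [180.0, 0.0, -87.0]
force: [-0.3, 0.1, -0.4]
opening: 0.044
clock 16.9667
joint_pos [  9.561    3.327  -17.7897  -0.0054 -68.9035  -6.551 ]
tool_pos [ 0.4926 -0.1115  0.2713]
orientation [179.9794   0.0027 -86.992 ]
force [-0.3288  0.0524 -0.4345]
moment [0.0849 0.1711 0.0403]
opening 0.044
```

View pics/a.png

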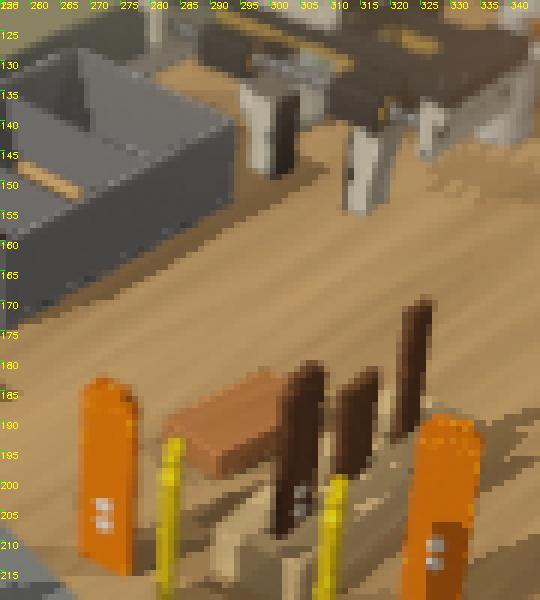

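View pics/b.png

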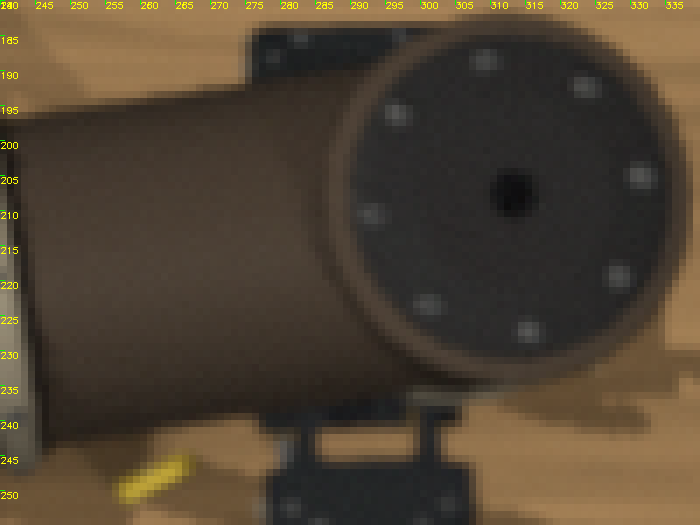

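```bash
python3 - <<'E'
from h import *
np.set_printoptions(precision=4,suppress=True)
s=snap('side');t=snap('top')
print('yellow2 base',atz(s,(306.5,233.5),0),'top tri',tri(s,(312,199),t,(262,247)))
print('orange2 base',atz(s,(326,219),0),'top tri',tri(s,(329,189),t,(288,247)))
E
```

```text
yellow2 base [ 0.4126 -0.0384  0.    ] top tri [ 0.4164 -0.0487  0.1377]
orange2 base [ 0.4111 -0.1445  0.    ] top tri [ 0.4153 -0.1325  0.134 ]
```

```bash
python3 -m handwheel '[[[0,0,0.02,0,0.5],[0,0,0.035,0,0.5],[0,0,0.035,0,0.5],[0,0,0.02,0,0.5],[0,0,0,0,0.5]]]'; python3 st.py side_5.png;python3 z.py side_5.png a.png 265 140 80 90 7
```

```text
clock: 17.58
tool_pos: [0.4902, -0.1088, 0.1574]
orientation: [179.6, 0.0, -86.7]
force: [-1.0, -0.6, -0.6]
opening: 0.0441
clock 17.5833
joint_pos [  9.8899   8.942  -27.3605  -0.086  -54.1259  -6.566 ]
tool_pos [ 0.4902 -0.1088  0.1574]
orientation [179.5665   0.0199 -86.7268]
force [-1.0228 -0.6072 -0.5755]
moment [-0.0314  0.2465 -0.0566]
opening 0.0441
```

View pics/a.png

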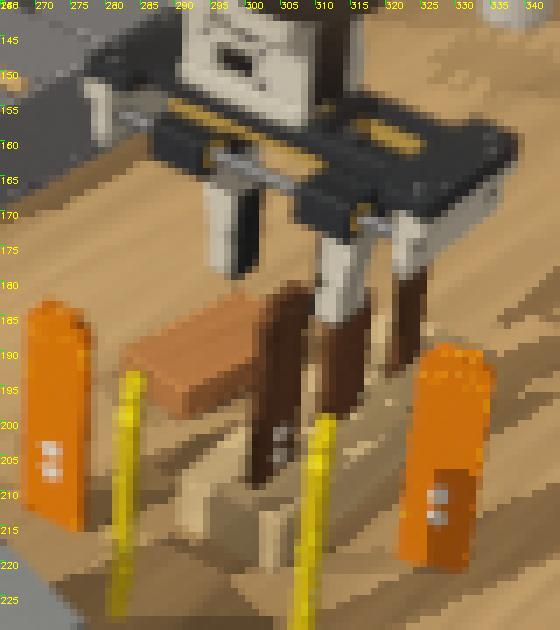

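```bash
python3 -m handwheel '[[[0,0,0.02,0,0.5],[0,0,0.02,0,0.5],[0,0,0.008,0,0.5],[0,0,0,0,0.5],[0,0,0,0,0.5]]]'; python3 st.py side_6.png top_6.png;python3 z.py side_6.png a.png 265 140 80 90 7
```

```text
clock: 18.05
tool_pos: [0.4939, -0.1096, 0.1149]
orientation: [-179.9, -0.0, -86.7]
force: [0.1, -0.1, 0.7]
opening: 0.0431
clock 18.05
joint_pos [  9.7931  11.9281 -30.3048   0.037  -47.7061  -6.5507]
tool_pos [ 0.4939 -0.1096  0.1149]
orientation [-179.9363   -0.0203  -86.7327]
force [ 0.1233 -0.0977  0.6808]
moment [ 0.0235  0.1405 -0.0508]
opening 0.0431
```

View pics/a.png

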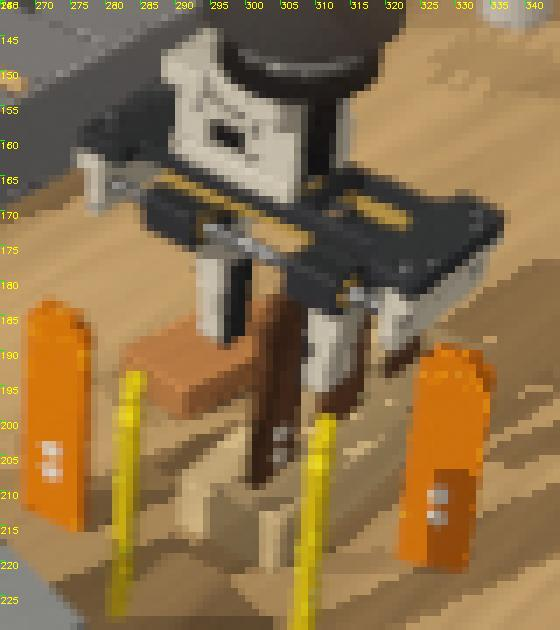

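```bash
python3 -m handwheel '[[[0,0,0.002,0,1],[0,0,0,0,1],[0,0,0,0,1],[0,0,0,0,1],[0,0,0,0,1],[0,0,0,0,1],[0,0,0,0,1],[0,0,0,0,1],[0,0,0,0,1]]]'; python3 st.py side_7.png;python3 z.py side_7.png a.png 265 140 80 90 7
```

```text
clock: 18.9
tool_pos: [0.4925, -0.11, 0.1116]
orientation: [179.9, -0.0, -86.8]
force: [-3.0, -0.4, 3.6]
opening: 0.0081
clock 18.9
joint_pos [  9.7546  12.1266 -30.5697   0.0016 -47.358   -6.547 ]
tool_pos [ 0.4925 -0.11    0.1116]
orientation [179.9462  -0.0074 -86.7913]
force [-2.9602 -0.3768  3.6349]
moment [-0.0153  1.3167  0.0296]
opening 0.0081
```

View pics/a.png

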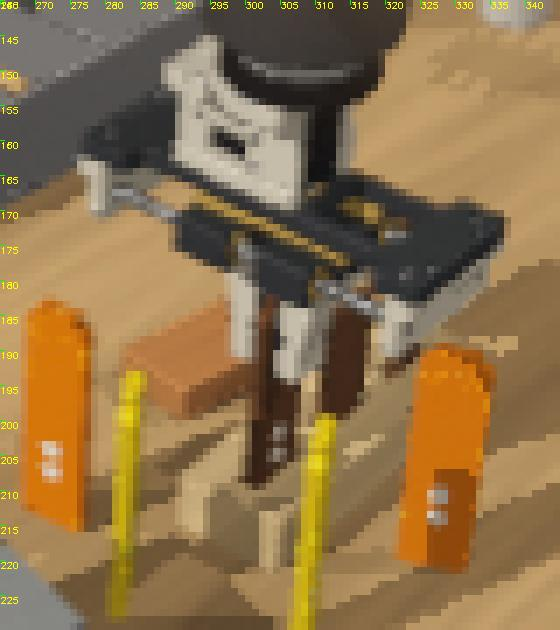

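```bash
python3 -m handwheel '[[[0,0,-0.01,0,1],[0,0,-0.02,0,1],[0,0,-0.025,0,1],[0,0,-0.03,0,1],[0,0,-0.03,0,1],[0,0,-0.03,0,1],[0,0,-0.025,0,1],[0,0,-0.018,0,1],[0,0,0,0.07,1],[0,0,0,0.07,1],[0,0,0,0.07,1],[0,0,0,0.083,1],[0,0,0,0,1]]]'; python3 st.py side_8.png;python3 z.py side_8.png a.png 245 90 100 100 6
```

```text
clock: 20.03
tool_pos: [0.4933, -0.1098, 0.3003]
orientation: [-179.9, 0.0, -103.8]
force: [0.5, -0.1, -0.8]
opening: 0.0078
clock 20.0333
joint_pos [  9.7592   2.3417 -15.0448  -0.0013 -72.5316 -23.5515]
tool_pos [ 0.4933 -0.1098  0.3003]
orientation [-179.9254    0.0339 -103.7927]
force [ 0.4622 -0.1293 -0.8366]
moment [-0.007   0.0443 -0.0065]
opening 0.0078
```

View pics/a.png

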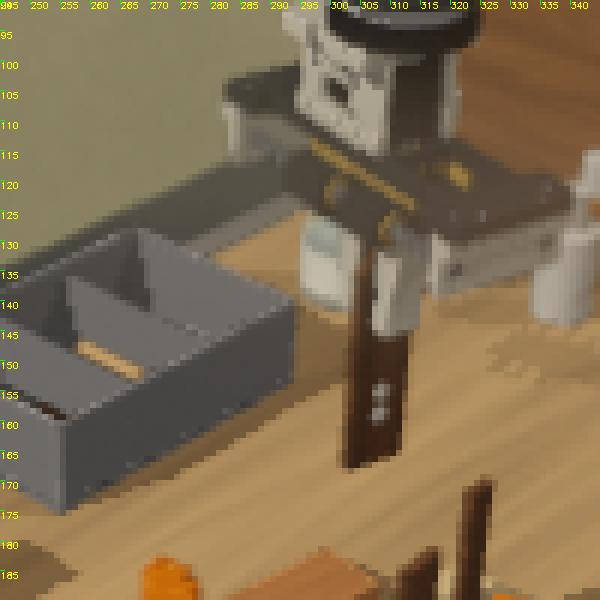

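```bash
python3 -m handwheel '[[[-0.015,0.002,0,0,1],[-0.033,0.0049,0,0,1],[-0.033,0.0049,0,0,1],[-0.033,0.0049,0,0,1],[-0.033,0.0049,0,0,1],[-0.033,0.0049,0,0,1],[-0.033,0.0049,0,0,1],[-0.033,0.0049,0,0,1],[-0.033,0.0049,0,0,1],[-0.033,0.0049,0,0,1],[-0.033,0.0049,0,0,1],[-0.033,0.0049,0,0,1],[-0.018,0.0026,0,0,1],[0,0,0,0,1],[0,0,0,0,1],[0,0,0,0,1]]]'
cat > o2.py <<'E'
from ov import *
import sys
np.set_printoptions(precision=4,suppress=True)
s=snap('side');t=snap('top');o=telemetry.get_obs()
tp=o['tool_pos'];yaw=o['orientation'][2];print(o['clock'],tp,o['orientation'],o['force'],o['moment'],o['opening'])
off=float(sys.argv[2]) if len(sys.argv)>2 else 0.
r=np.radians(yaw);c=tp[:2]+off*np.array([np.cos(r),np.sin(r)]);m=tp[2]-.0386
sx=np.array([.5312,.2893])
B=[(box(c,yaw-90,.008,.036,m-.065,m+.065),(255,255,0)),(box(sx,-13.6,.010,.038,.115,.115),(0,255,0)),]
overlay(s,B,165,160,90,100,6,sys.argv[1]+'s.png')
cv2.imwrite('pics/%st.png'%sys.argv[1],t['color'][:,:,::-1])
E
python3 o2.py h1
```

```text
clock: 21.42
tool_pos: [0.529, 0.2885, 0.2995]
orientation: [180.0, -0.0, -103.5]
force: [0.2, -1.0, 0.3]
opening: 0.0079
21.5167 [0.5292 0.2879 0.2999] [-179.988     0.014  -103.5832] [ 0.0381  0.0925 -0.4311] [-0.03    0.0662 -0.0043] 0.007733600959352084
```

View pics/h1s.png

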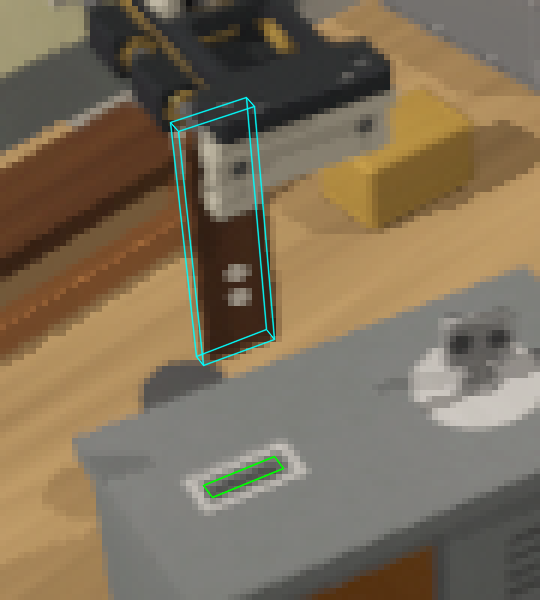

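View pics/h1t.png

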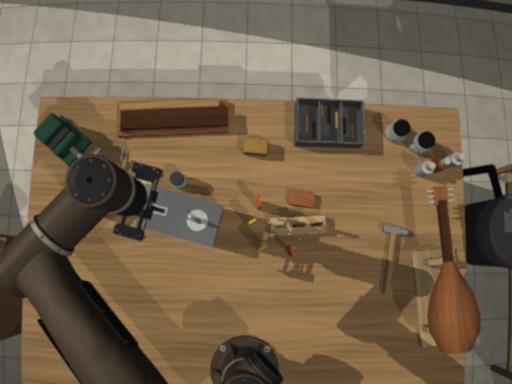

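```bash
python3 -m handwheel '[[[0,0,0.02,0,1],[0,0,0.03,0,1],[0,0,0.02,0,1],[0,0,0.004,0,1],[0,0,0,0,1],[0,0,0,0,1],[0,0,0,0,1]]]'; sed -i 's/165,160,90,100,6/185,205,50,55,12/' o2.py; python3 o2.py h2; python3 - <<'E'
import cv2
i=cv2.imread('pics/h2t.png')[190:230,135:185];cv2.imwrite('pics/h2tc.png',cv2.resize(i,None,fx=12,fy=12,interpolation=0))
E
```

```text
clock: 22.1
tool_pos: [0.53, 0.2891, 0.2275]
orientation: [-179.9, 0.1, -103.6]
force: [0.1, 0.5, -0.1]
opening: 0.0077
22.2 [0.5297 0.2892 0.2272] [-179.9123    0.1208 -103.5769] [-0.3318  0.1515 -0.7249] [0.066  0.1025 0.0003] 0.008022295686218676
```

View pics/h2s.png

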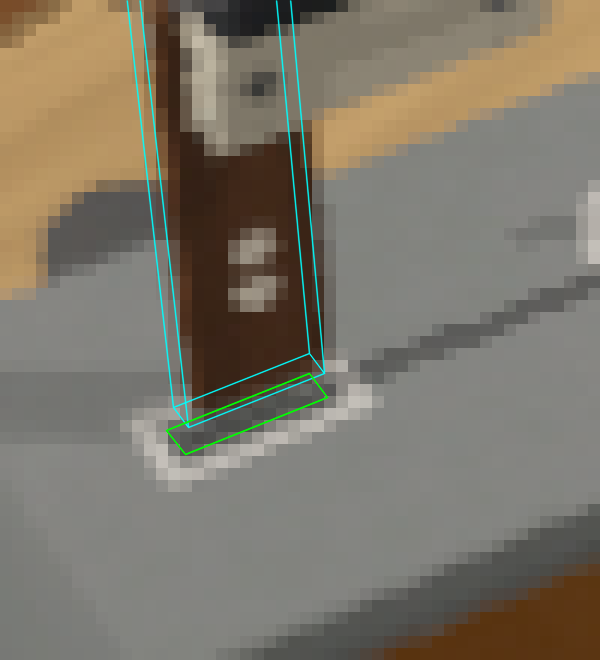

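View pics/h2tc.png

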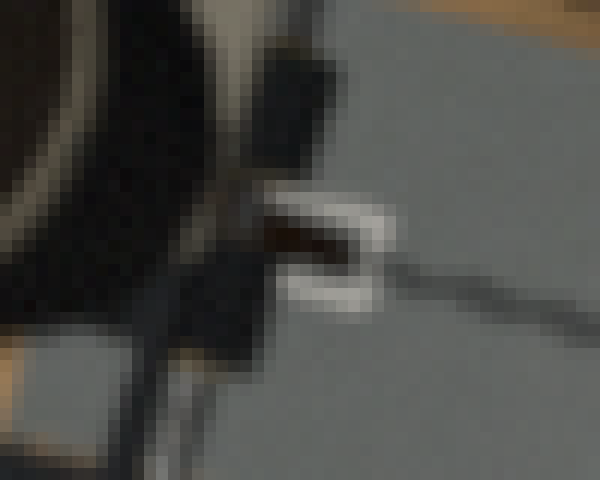

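```bash
cat > ring.py <<'E'
from ov import *
from scipy.optimize import minimize
np.set_printoptions(precision=4,suppress=True)
s=snap('side');t=snap('top')
S=cv2.imread('pics/s0.png').astype(float).mean(2);T=cv2.imread('pics/t0.png').astype(float).mean(2)
def render(p,c,yaw,ol,ow,il,iw,win,k=6):
    x0,y0,w,h=win
    out=np.zeros((h*k,w*k),np.uint8)
    for (L,W,v) in((ol,ow,255),(il,iw,128)):
        q=proj(p,box(c,yaw,W,L,.115,.115)[:4])
        q=((q+.5-[x0,y0])*k*16).astype(np.int32)
        cv2.fillPoly(out,[q.reshape(-1,1,2)],v,shift=4)
    m=lambda v:cv2.resize((out==v).astype(np.float32),(w,h),interpolation=cv2.INTER_AREA)
    return [cv2.GaussianBlur(m(v),(0,0),.5) for v in(255,128)]
for nm,p,I,win in(('side',s,S,(190,228,31,22)),('top',t,T,(145,198,28,24))):
    x0,y0,w,h=win;im=I[y0:y0+h,x0:x0+w]
    yy,xx=np.mgrid[0:h,0:w]
    def cost(v,full=False):
        a,b=render(p,v[:2]+0,v[2],v[3],v[4],v[5],v[6],win)
        # background: two-level lit/shadow approx as smooth
        A=np.stack([a.ravel(),b.ravel(),np.ones(w*h),xx.ravel(),yy.ravel(),(xx*yy).ravel(),(xx**2).ravel(),(yy**2).ravel()],1)
        sol,_,_,_=np.linalg.lstsq(A,im.ravel(),rcond=None);r=A@sol-im.ravel()
        return (r**2).mean()
    best=None
    for st in((.531,.289),(.533,.287),(.529,.291)):
        r=minimize(cost,[*st,-13.6,.054,.026,.040,.012],method='Nelder-Mead',options=dict(initial_simplex=np.array([[*st,-13.6,.054,.026,.040,.012]]+[[*(np.array([*st,-13.6,.054,.026,.040,.012])+np.eye(7)[i]*[.003,.003,2,.004,.004,.004,.004][i])] for i in range(7)]),maxiter=1500,xatol=1e-5,fatol=1e-4))
        if best is None or r.fun<best.fun:best=r
        print(nm,r.fun,r.x)
E
python3 ring.py; python3 -m handwheel '[[[0,0,0,0,1],[0,0,0,0,1],[0,0,0,0,1],[0,0,0,0,1]]]'; python3 o2.py h3
```

```text
side 19.036878106251027 [  0.531    0.2887 -13.4092   0.0557   0.026    0.0429   0.0144]
side 20.509690313631285 [  0.5311   0.2888 -13.9936   0.0562   0.0262   0.0421   0.0142]
side 19.6225430090866 [  0.531    0.2887 -13.7229   0.055    0.0253   0.0425   0.015 ]
top 12.027771890025246 [  0.5319   0.29   -13.1011   0.0579   0.0285   0.0396   0.0122]
top 14.087388203185077 [  0.5316   0.2898 -14.2574   0.0573   0.0275   0.04     0.012 ]
top 13.436591729538371 [  0.5318   0.2899 -14.1923   0.0569   0.0283   0.0393   0.012 ]
clock: 22.63
tool_pos: [0.5291, 0.2889, 0.2256]
orientation: [-180.0, 0.0, -103.6]
force: [0.2, 0.4, -0.5]
opening: 0.0079
22.7333 [0.5291 0.2888 0.2255] [ 179.9971   -0.0063 -103.5781] [-0.0242  0.5087 -0.8864] [0.0531 0.1027 0.0365] 0.00798762108816719
```

View pics/h3s.png

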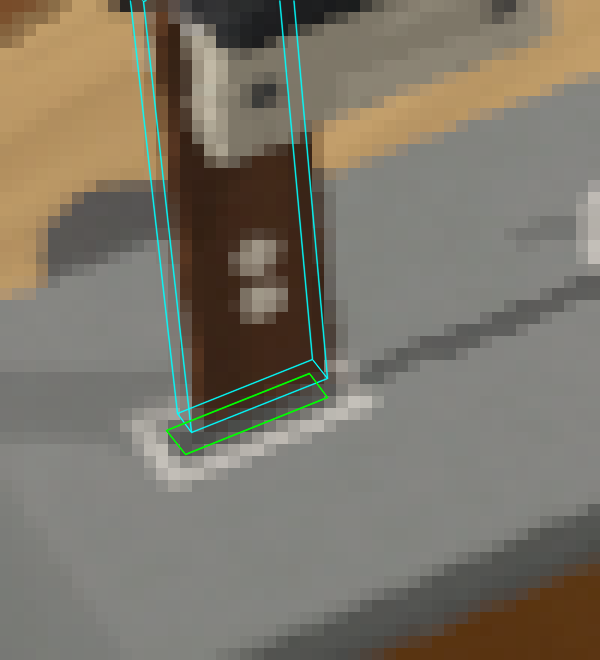

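```bash
cat > fitb.py <<'E'
from ov import *
from scipy.optimize import minimize
import sys
np.set_printoptions(precision=4,suppress=True)
s=snap('side',sys.argv[1]);o=telemetry.get_obs();tp=o['tool_pos'];yaw=o['orientation'][2];print(tp,o['orientation'])
r=np.radians(yaw);ux=np.array([np.cos(r),np.sin(r)]);uy=np.array([np.sin(r),-np.cos(r)])
I=s['color'].astype(float);
row0,row1=[int(a) for a in sys.argv[2:4]]; x0,x1=193,217
g=I[row0:row1,x0:x1]
# dark brown: luminance low
lum=g.mean(2)
for rr in range(0,row1-row0,2): print(row0+rr,lum[rr].round(0).astype(int))
def hull(dx,tilt,k=8,dy=0.,foot=.0):
    m=tp[2]-.0386
    b=box(tp[:2]+dx*ux+dy*uy,yaw-90,.008,.036,m-.065,m+.065)
    b[:,:2]+=((b[:,2]-tp[2])*tilt)[:,None]*(-ux)
    q=proj(s,b);h=cv2.convexHull(q.astype(np.float32))[:,0]
    M=np.zeros(((row1-row0)*k,(x1-x0)*k),np.uint8)
    cv2.fillPoly(M,[((h+.5-[x0,row0])*k*16).astype(np.int32).reshape(-1,1,2)],255,shift=4)
    return cv2.GaussianBlur(cv2.resize(M.astype(np.float32)/255,(x1-x0,row1-row0),interpolation=cv2.INTER_AREA),(0,0),.5)
tgt=np.clip((100-lum)/(100-45),0,1)
R=[]
for dx in np.arange(-.004,.0066,.0005):
    for ti in np.arange(-.06,.061,.01):
        R.append((((hull(dx,ti)-tgt)**2).mean(),dx,ti))
R.sort();print(np.array(R[:6]))
E
python3 fitb.py b1.png 220 234
```

```text
[0.5291 0.2888 0.2255] [ 179.9986   -0.0022 -103.5786]
220 [106 108 101 100 100  87  52  38  35  36  35  40  44  43  43  43  42  38
  84 120 131 131 130 129]
222 [ 86  85  84  84  84  79  62  41  35  35  37  41  42  44  43  44  42  39
  68 111 129 129 130 129]
224 [ 85  85  85  88  89  89  77  48  35  37  39  42  46  57  58  48  42  39
  52 105 130 130 130 130]
226 [100 115 126 132 131 126 102  57  38  38  39  90 134 145 121  59  41  40
  52 104 130 129 129 129]
228 [131 130 131 132 132 131 112  50  40  39  38  40  47  68  85  70  43  40
  38  98 129 129 130 129]
230 [132 132 131 132 132 132 118  69  42  40  39  53 111 143 134  97  43  40
  39  79 118 130 131 131]
232 [130 131 132 132 133 133 123  82  44  39  39  38  41  42  43  44  42  40
  41  65 109 129 130 130]
[[ 0.0789  0.004  -0.02  ]
 [ 0.0791  0.0065 -0.06  ]
 [ 0.0793  0.0045 -0.02  ]
 [ 0.0806  0.0035 -0.02  ]
 [ 0.0809  0.005  -0.03  ]
 [ 0.0809  0.0045 -0.03  ]]
```

```bash
cat > e.py <<'E'
from ov import *
s=snap('side');o=telemetry.get_obs();tp=o['tool_pos'];yaw=o['orientation'][2]
r=np.radians(yaw);ux=np.array([np.cos(r),np.sin(r)])
I=s['color'].astype(float).mean(2)
def cross(row,c0,step,th=85):
    c=c0
    while not(I[row,c]<th<=I[row,c+step]): c+=step
    return c+step*(th-I[row,c])/(I[row,c+step]-I[row,c])
for dx in(0,.002,.004):
    m=tp[2]-.0386;b=box(tp[:2]+dx*ux,yaw-90,.008,.036,m-.065,m+.065);q=proj(s,b)
    # edges: corner j bottom, j+4 top
    for row in(221,224,227,230,232):
        cs=[]
        for j in range(4):
            a,c=q[j],q[j+4];f=(row-a[1])/(c[1]-a[1]);cs.append(a[0]+f*(c[0]-a[0]))
        L,R=min(cs),max(cs)
        l,rr=cross(row,203,-1),cross(row,209,1)
        print(dx,row,'model',round(L,2),round(R,2),'img',round(l,2),round(rr,2),'diff mid',round((l+rr-L-R)/2,2),'w',round(R-L,2),round(rr-l,2))
E
python3 e.py
```

```text
0 221 model 197.22 210.46 img 193.0 211.41 diff mid -1.63 w 13.24 18.41
0 224 model 197.56 210.73 img 198.32 211.62 diff mid 0.83 w 13.16 13.3
0 227 model 197.91 210.99 img 199.45 211.75 diff mid 1.15 w 13.09 12.3
0 230 model 198.25 211.26 img 199.66 212.14 diff mid 1.15 w 13.01 12.48
0 232 model 198.48 211.43 img 199.96 212.46 diff mid 1.26 w 12.96 12.51
0.002 221 model 197.91 211.12 img 193.0 211.41 diff mid -2.31 w 13.22 18.41
0.002 224 model 198.24 211.38 img 198.32 211.62 diff mid 0.16 w 13.14 13.3
0.002 227 model 198.58 211.64 img 199.45 211.75 diff mid 0.49 w 13.06 12.3
0.002 230 model 198.92 211.91 img 199.66 212.14 diff mid 0.49 w 12.99 12.48
0.002 232 model 199.15 212.08 img 199.96 212.46 diff mid 0.6 w 12.93 12.51
0.004 221 model 198.59 211.78 img 193.0 211.41 diff mid -2.98 w 13.19 18.41
0.004 224 model 198.92 212.04 img 198.32 211.62 diff mid -0.51 w 13.12 13.3
0.004 227 model 199.26 212.3 img 199.45 211.75 diff mid -0.18 w 13.04 12.3
0.004 230 model 199.59 212.55 img 199.66 212.14 diff mid -0.17 w 12.96 12.48
0.004 232 model 199.82 212.73 img 199.96 212.46 diff mid -0.06 w 12.91 12.51
```

```bash
python3 -m handwheel '[[[-0.003,-0.002,0,0,1],[0,0,0,0,1],[0,0,0,0,1],[0,0,0,0,1],[0,0,0,0,1],[0,0,0,0,1]]]'; python3 e.py | head -5; python3 o2.py h4; python3 - <<'E'
import cv2
i=cv2.imread('pics/h4t.png')[195:225,145:185];cv2.imwrite('pics/h4tc.png',cv2.resize(i,None,fx=16,fy=16,interpolation=0))
E
```

```text
clock: 23.33
tool_pos: [0.5317, 0.2912, 0.2255]
orientation: [180.0, -0.0, -103.6]
force: [0.7, -0.3, -0.6]
opening: 0.0076
0 221 model 195.94 209.19 img 196.05 209.78 diff mid 0.35 w 13.25 13.73
0 224 model 196.29 209.46 img 196.36 210.42 diff mid 0.51 w 13.17 14.06
0 227 model 196.64 209.73 img 198.04 210.47 diff mid 1.07 w 13.1 12.43
0 230 model 196.99 210.01 img 198.47 210.77 diff mid 1.12 w 13.02 12.29
0 232 model 197.22 210.19 img 198.67 210.79 diff mid 1.02 w 12.97 12.12
23.4833 [0.5318 0.2912 0.2256] [-179.9971    0.0017 -103.5803] [ 0.0557 -0.1471  0.023 ] [0.0163 0.1235 0.0294] 0.007881060504760718
```

View pics/h4s.png

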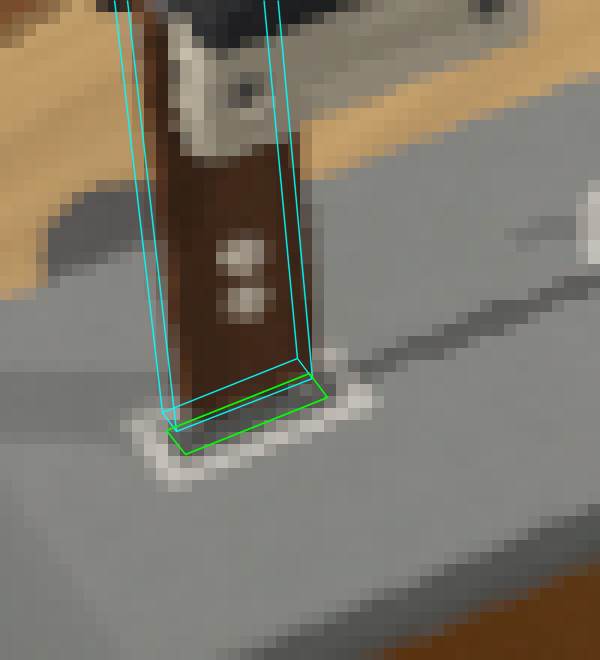

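View pics/h4tc.png

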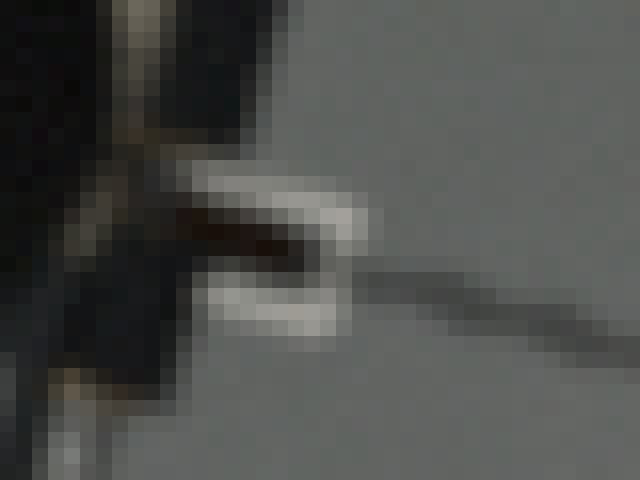

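```bash
python3 -m handwheel '[[[0,0,0.004,0,1],[0,0,0.003,0,1],[0,0,0,0,1],[0,0,0,0,1]]]'; python3 -m handwheel '[[[0,0,0.003,0,1],[0,0,0,0,1],[0,0,0,0,1]]]'; python3 -m handwheel '[[[0,0,0.003,0,1],[0,0,0,0,1],[0,0,0,0,1]]]';python3 st.py|grep mom
```

```text
clock: 23.82
tool_pos: [0.5316, 0.2911, 0.2181]
orientation: [180.0, -0.0, -103.6]
force: [-0.3, -1.2, 0.3]
opening: 0.0082
clock: 24.07
tool_pos: [0.5317, 0.2912, 0.2154]
orientation: [180.0, -0.0, -103.6]
force: [0.6, -0.3, -0.4]
opening: 0.0082
clock: 24.32
tool_pos: [0.5317, 0.2912, 0.2123]
orientation: [180.0, -0.0, -103.6]
force: [-0.5, 0.4, 0.0]
opening: 0.0077
moment [0.0525 0.0497 0.0404]
```

```bash
python3 -m handwheel '[[[0,0,0.004,0,1],[0,0,0.004,0,1],[0,0,0,0,1],[0,0,0,0,1]]]'; python3 st.py|grep mom;python3 -m handwheel '[[[0,0,0.005,0,1],[0,0,0.005,0,1],[0,0,0,0,1],[0,0,0,0,1]]]';python3 st.py|grep mom; python3 o2.py h5
```

```text
clock: 24.65
tool_pos: [0.5316, 0.2911, 0.2041]
orientation: [180.0, -0.0, -103.6]
force: [-0.3, 0.4, -0.7]
opening: 0.0081
moment [ 0.0522  0.0941 -0.0035]
clock: 24.98
tool_pos: [0.5316, 0.2911, 0.194]
orientation: [180.0, -0.0, -103.6]
force: [0.7, -0.1, 0.3]
opening: 0.0078
moment [-0.0089  0.0655 -0.0202]
25.0833 [0.5318 0.2913 0.1946] [-179.9942   -0.0083 -103.5737] [ 0.5506 -0.4572 -0.2958] [ 0.0231  0.0731 -0.0111] 0.007862917250780442
```

View pics/h5s.png

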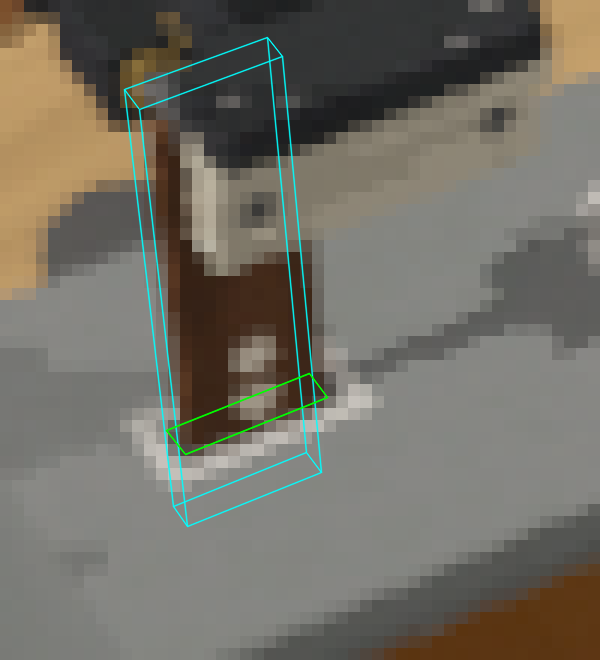

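The blank is in the slot: the second dot is at the rim (pixel about (206,238)) and there is no contact force. Going down to the half depth, TCP z ≈ 0.154.

```bash
python3 -m handwheel '[[[0,0,0.005,0,1],[0,0,0.007,0,1],[0,0,0.006,0,1],[0,0,0,0,1],[0,0,0,0,1]]]'; python3 st.py|grep mom;python3 -m handwheel '[[[0,0,0.006,0,1],[0,0,0.006,0,1],[0,0,0.006,0,1],[0,0,0.004,0,1],[0,0,0,0,1],[0,0,0,0,1],[0,0,0,0,1]]]';python3 st.py|grep mom; python3 o2.py h6
```

```text
clock: 25.5
tool_pos: [0.5316, 0.2911, 0.1759]
orientation: [180.0, -0.1, -103.6]
force: [-0.7, 0.5, -0.6]
opening: 0.0081
moment [0.0215 0.0649 0.0177]
clock: 26.08
tool_pos: [0.5319, 0.2913, 0.1547]
orientation: [-180.0, -0.0, -103.6]
force: [0.0, 0.0, -1.2]
opening: 0.0081
moment [ 0.0244  0.0213 -0.0669]
26.1833 [0.5319 0.2914 0.1549] [-179.9819    0.0199 -103.5772] [ 0.2452 -0.4998 -0.4523] [ 0.03    0.0374 -0.0151] 0.007830810720085613
```

View pics/h6s.png

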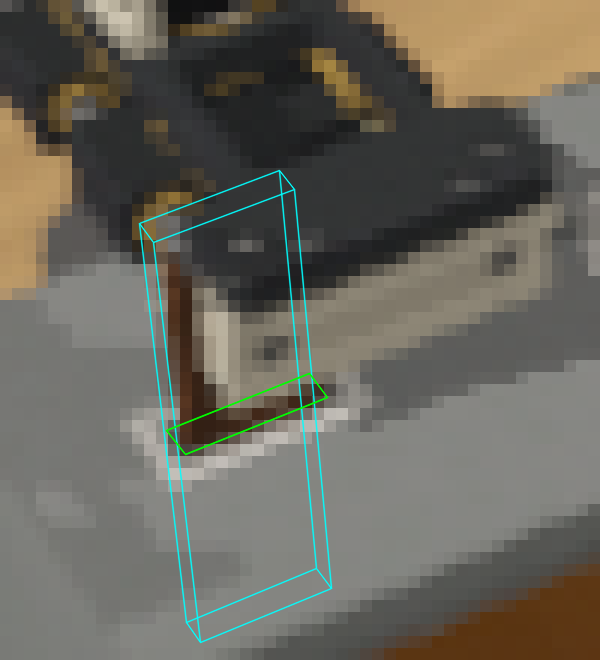

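```bash
python3 -m handwheel '[[[0,0,0,0,1],[0,0,0,0,1],[0,0,0,0,1],[0,0,0,0,1],[0,0,0,0,1]]]'; python3 st.py side_9.png; python3 z.py side_9.png a.png 170 150 180 110 4
```

```text
clock: 26.6
tool_pos: [0.5318, 0.2913, 0.1547]
orientation: [-180.0, 0.0, -103.6]
force: [-0.0, -0.6, 0.2]
opening: 0.008
clock 26.6
joint_pos [ 47.1545  18.1849 -15.1348   0.001  -56.6711 -60.731 ]
tool_pos [0.5318 0.2913 0.1547]
orientation [-179.9948    0.0076 -103.576 ]
force [-0.0345 -0.6487  0.2209]
moment [0.0293 0.0554 0.0063]
opening 0.008
```

View pics/a.png

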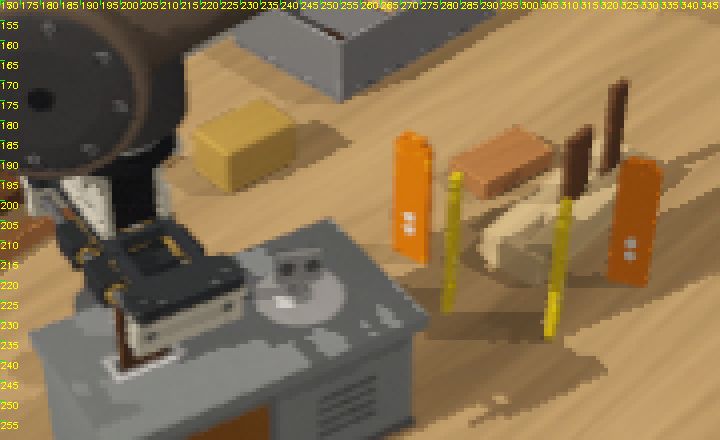

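The key wing is unchanged at (238–250, 213). The two other pieces stand in the rack, and the look-alikes and visible bystanders are where they were. Handing in.

```bash
python3 -c "
from h import *
print(close_job())"
```

```text
the job is handed in; nothing more can be done
None
```

The timer is wound to its stop and the blank is held half-way through the slot. I handed the job in at 26.6 s; it reports no verdict.

- **Key:** I wound it in three grips, about 170° in all. At the end the moment rose to about 0.7 N m and the pads were pried open, which is how I knew it was at the stop. The joint value itself cannot be read, so 3.0 rad or more is inferred. A later picture shows the wing still where I left it.
- **Blank:** I gripped it near its upper end in the first pocket, the one nearest the box. It went into the slot with no noticeable contact force. At the last check:
  - its centre was about 1 mm above the mouth by my reckoning;
  - the tool pointed straight down and was lined up with the slot to about 0.1°;
  - the outside force was under 1 N and the finger opening was 8.0 mm, the blank's thickness.
- **Disagreement:** the pictures put the blank 2–3 mm off the gripper's centre along its width. I corrected for that before lowering it, and the free fit bears it out.
- **Rest of the bench:** in the last side picture the other two pieces stand in the rack. The look-alikes, tin and offcut look unmoved. I did not check the cup, screwdriver, mallet or jar in that picture.

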